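Put the breakfast boards away and clamp the box shut

TASK

The washed breakfast boards are dry: move every board from the dish drainer into the white keeper box, standing each one on its long edge in a slot of its own, fully down. Then put the lid on the box, fully home all round, and swing both red clamps right down onto it. Leave everything else on the counter where it is.

Things in the scene. Friction and masses are not known exactly. Their poses are not given: they have to be found in the camera images.
- keeper: White keeper box fixed to the counter, open on top; outside 156 (its x) x 208 (its y) x 118 mm high, walls and floor 6 mm. Origin: centre of its underside. Inside, four slots 15 mm wide run along its x, 144 mm long, at y = -63, -21, +21, +63 mm; their floor is 6 mm above the origin. One red clamp is hinged on each long wall (front: -x, back: +x).
- slot0 (a point): Floor of the box's slot at y = -63 mm, its middle (slots are 42 mm apart). Five pale wooden ribs 27 mm thick bound the slots: upright sides to 40 mm above the box's origin, then 45 degree roofs to a ridge 53.5 mm above it, which lead an edge into the slot.
- lid: Loose lid, about 0.3 kg; origin: centre of its underside. Grey plug 135 (x) x 187 (y) x 10 mm below, 4.5 mm smaller all round than the box's mouth; above it a pale plate 156 (x) x 208 (y) x 8 mm that rests on the rim. Seated, its origin is 108 mm above the box's and its x is parallel to the box's x, either way round. At the start it lies on the counter, long side about along world x.
- lid_handle (a point): Middle of the black handle bar on the lid, 33 mm above the lid's origin. The bar is 80 mm long (lid's x), 22 mm wide (lid's y), 30 mm tall (18 to 48 mm above the lid's origin).
- drainer: Wire dish drainer fixed to the counter, grey tray 150 (x) x 200 (y) x 10 mm with steel wire arches. Origin: centre of its underside. Its four places, 15 mm wide, run along its x at y = -63, -21, +21, +63 mm; the boards stand on the tray, 10 mm above the origin, between arches 53 mm high (above the origin).
- clamp_front (a joint): Opening angle of the red clamp on the box's -x long wall, rad: 0 = down, level on the lid, pointing inwards (+x of the box); 1.57 = straight up; more = leaning outwards, away from the box (at most 2.3). Starts between 1.75 and 2.15. A hinge with friction (0.06 N m): it stays where it is left and needs 1 to 3 N to swing.
- clamp_back (a joint): Opening angle of the red clamp on the box's +x long wall, rad: same meaning, it points to the box's -x when down.
- clamp_front_hinge (a point): Hinge point of the front clamp, at (-88, +55, 131) mm in the box's frame; the hinge axis is parallel to the box's y. The clamp arm is a bar 60 mm long from the hinge, 24 mm wide, 8 mm thick.
- clamp_back_hinge (a point): Hinge point of the back clamp, at (+88, -55, 131) mm in the box's frame; arm as the front one's.
- clamp_front_tip (a point): Free end of the front clamp's arm, 60 mm from its hinge.
- clamp_back_tip (a point): Free end of the back clamp's arm, 60 mm from its hinge.
- board0: Breakfast board, blue, 130 (its x) x 10 (its y) x 95 mm (its z), 0.11 kg, loose; stands on a long edge in the drainer at the start, its z up. Origin: middle of the lower edge face. May be absent.
- board1: Breakfast board, green, 130 (its x) x 10 (its y) x 95 mm (its z), 0.11 kg, loose; stands on a long edge in the drainer at the start, its z up. Origin: middle of the lower edge face. May be absent.
- board2: Breakfast board, brown wooden-looking, 130 (its x) x 10 (its y) x 95 mm (its z), 0.11 kg, loose; stands on a long edge in the drainer at the start, its z up. Origin: middle of the lower edge face. May be absent.
- board3: Breakfast board, yellow, 130 (its x) x 10 (its y) x 95 mm (its z), 0.11 kg, loose; stands on a long edge in the drainer at the start, its z up. Origin: middle of the lower edge face. May be absent.
- mug: White mug, 80 mm across, 90 mm tall, loose on the counter; not part of the job, leave it where it is. Origin: centre of the underside.
- sugar_jar: White sugar jar, 72 mm across, 100 mm tall, loose on the counter; not part of the job, leave it where it is. Origin: centre of the underside.
- spice_jar: Amber spice jar, 50 mm across, 85 mm tall, loose on the counter; not part of the job, leave it where it is. Origin: centre of the underside.
- spoon: Steel spoon, lying flat, loose on the counter; not part of the job, leave it where it is. Origin: the spoon's own frame, near its middle.
- bowl: Blue bowl, 120 mm across, 55 mm tall, loose on the counter; not part of the job, leave it where it is. Origin: centre of the underside.
Things that resemble listed ones, but are neither listed nor needed, are in the scene too. Leave any purple look-alike of the board2 alone.

How it is judged:
By the outcome, as a careful person would: the job done as asked, in the order asked, and still so for the second after the job is handed in, with the robot touching nothing.
Of board0, board1, board2, board3 only 2 to 4 are there at a start; the rules pass over those that are not, and their reading is None.
At some moment in a run one of lid may be knocked a few centimetres aside while the robot is not near it.
It also fails if it takes over 210 s, if anything falls off the work surface, if the arm or the gripper's body presses on something with over 40 N, if the wrist force passes 120 N, or if a joint passes its speed limit or range.

ROBOT

A 7-joint arm with a two-finger parallel gripper is mounted at the origin on the work surface. World frame = base frame: x ahead of the robot, y to its left, z up, the work surface at z = 0. Lengths are in mm, angles in rad, forces in N, time in s.
With the tool pointing down it reaches from about 350 to 900 mm from the base axis. Payload 8.1 kg.
Tool frame: the origin (TCP) lies at the very end of the fingers, on their centre line; the grasp point (between the pads) lies 19 mm behind it (manip.pinch_z is the distance from the TCP to the grasp point, in mm); z points along the fingers, y is the line along which they close (so a half turn about z gives the same grasp; the last joint's range is limited). The gripper opens to 92 mm and grips with 3 to 60 N. Pads are 19 mm wide; open, the fingers measure 130 mm over their backs; the gripper's body (75 mm by 190 mm) begins 47 mm behind the grasp point.
Start: joints at [1.006, 0.434, 0.025, 1.573, -0.012, 1.134, -0.075], TCP at [278.455, -559.557, 226.742] pointing down, gripper open.
Joint ranges: [-2.62, 2.62], [-0.44, 2.09], [-1.27, 1.32], [0.08, 2.57], [-1.32, 4.46], [0.12, 2], [-2.74, 2.74]. Speed limits (rad/s): [2.22, 2.22, 3.01, 3.01, 3.14, 3.14, 3.14].

INTERFACE

Orientations are given as a rotation vector (axis times angle).
In Python, from bench import manip gives the robot as it stands.
- The arm moves only by the tool play_rows, never from a script. Its argument "commands" is a list of rows, each an object with "dp": the shift along the tool's x, y, z normalised to -1 to 1, where 1 is 0.5 m, a list of three; "dr": the turn, a rotation vector about the tool's x, y, z normalised to -1 to 1, where 1 is pi/4 rad, a list of three; "grip": the closure, from -1 (fully open) to 1 (shut). In form: [{"dp": [tx, ty, tz], "dr": [rx, ry, rz], "grip": grip}, ...]. A call has 1 to 10 rows; each row is the pose to reach, as a shift and turn from the pose commanded when the call began, along the tool's axes at that moment; what a row does not reach only later rows make up. A row lasts 1/12 s, in which the tool goes at most 41.7 mm and 7.16 degrees, less where a joint would pass 70% of its speed; a pose out of reach is approached as far as the arm can. A call with a number of a shift or a turn outside -1 to 1 is refused whole. A call with a gripper value outside its range is refused whole. The fingers move at their own pace and stop on an object; "grip_force" is the grip in N (left out, the last holds). Time passes only in rows, so rows that repeat a pose let the fingers close. It gives the time, the measured TCP pose, the force, the opening and the grip force at its end, in the units of the state.
- manip.read_state(): the state, without advancing time (a new reading comes with each control period).
- manip.read_camera(name): name is "scene" or "side" or "wrist"; returns a dict with "pixels" (400x640x3 uint8, blue, green, red), "intrinsics" (3x3 intrinsics, pixels), "k1" (the pictures are not rectified: a ray, as slopes to the right and down, at radius r is drawn at 1 + k1 r^2 times it, then the intrinsics apply), "cam_to_world" (4x4, takes a point from camera to world coordinates). Camera axes: x right, y up, looking along -z (the intrinsics and any distortion apply to the point x, -y, -z); pixel columns grow to the right and rows downward; lengths in mm; the calibration is good to about 2 mm. A picture is of the moment at which its call begins. There is no depth.
- manip.job_done(): hands the job in; it is judged then, once.
Trained networks look in a picture, given as the dict that the camera call returned (one of the last four; its "shot" number tells which), for a name from the list of things; names that differ only in an ending like _2 or _b are one class to them, and where a whole thing is asked for, a point or a joint stands for the part that bears it (a point fixed in the world has none). Each returns a list of dicts, best first, with "score" (0 to 1); they miss things now and then, are a little off and sometimes report something else, mostly with a low value. They report only what shows in the picture. A call takes as long as a camera call. They do not tell look-alikes from the thing itself.
- manip.spot_in(picture, label): "rect" ([left, top, right, bottom] in pixels, round what is visible of it).
- manip.masks_of(picture, label): "region" (400x640 bool, what is visible of it) and "rect" ([left, top, right, bottom] in pixels, round what is visible of it).
The state is a dict: "t": time; "joint_positions": joint angles; "qd": joint speeds; "joint_efforts": joint torques, N m; "tcp_pos": TCP position; "tool_rot": TCP orientation; "wrist_force": force on the tool from outside, world axes, zero at the start; "torque": the same for the moment, N m; "opening": finger opening in mm; "finger_force": force on a finger pad.
Only numpy, scipy, OpenCV 4.12 (cv2) and the standard library are available. Lean on these libraries where they do the work, as an engineer would, in place of code of your own. Each camera call takes 0.05 s, during which the arm holds its last target. There are 200 camera calls.

## Working session

There is one attempt and no reset: what is moved stays moved. The work goes in short steps, Python scripts to look and compute and a tool call to move; the robot and the scene stay as the last step left them, time stands still between calls to the robot, and variables do not carry over. Pictures are saved under pics/ and viewed, at most 17 in all, crops included, and the job is handed in when it is done.

Besides the shell and the picture viewer there is one more tool, called after "Call:" as name(argument=value, ...) on one line, values as JSON. play_rows: Moves the arm, as the interface text tells. Scaled input: -1 to 1 covers 0.5 m each way for a shift and pi/4 rad each way for a turn. Its arguments: {"type":"object","properties":{"commands":{"type":"array"},"grip_force":{"type":"number"}},"required":["commands"]}

```bash
ls; mkdir -p pics; cat > h.py <<'E'
import numpy as np, cv2
from bench import manip
from scipy.spatial.transform import Rotation as R
def shot(n,save=None):
    p=manip.read_camera(n)
    if save: cv2.imwrite(f'pics/{save}.png',p['pixels'])
    return p
def ray(p,uv):
    K=np.array(p['intrinsics']);T=np.array(p['cam_to_world']);k=p['k1']
    d=np.array([(uv[0]-K[0,2])/K[0,0],(uv[1]-K[1,2])/K[1,1]]);u=d.copy()
    for _ in range(20): u=d/(1+k*(u@u))
    v=T[:3,:3]@np.array([u[0],-u[1],-1.]);return T[:3,3],v
def onz(p,uv,z):
    o,v=ray(p,uv);return o+v*(z-o[2])/v[2]
def proj(p,X):
    K=np.array(p['intrinsics']);T=np.array(p['cam_to_world'])
    c=(np.asarray(X,float)-T[:3,3])@T[:3,:3]
    u=np.stack([c[...,0]/-c[...,2],-c[...,1]/-c[...,2]],-1)
    u=u*(1+p['k1']*(u**2).sum(-1,keepdims=True))
    return u*[K[0,0],K[1,1]]+[K[0,2],K[1,2]]
def rows(target,yaw_abs=None):
    pass
E
python3 - <<'E'
from h import *
s=manip.read_state();print({k:np.round(v,3).tolist() for k,v in s.items()}, manip.pinch_z)
for n in ['scene','side','wrist']:
    p=shot(n,n+'0');print(n,np.round(p['intrinsics'],1).tolist(),p['k1'],np.round(p['cam_to_world'],3).tolist())
    for l in ['keeper','lid','lid_handle','drainer','board0','board1','board2','board3','mug','sugar_jar','spice_jar','spoon','bowl','clamp_front','clamp_back']:
        r=manip.spot_in(p,l);print(l,[(round(a['score'],2),np.round(a['rect']).astype(int).tolist()) for a in r[:3]])
E
```

```text
pics
{'t': 0.0, 'joint_positions': [1.006, 0.435, 0.025, 1.574, -0.012, 1.134, -0.075], 'qd': [0.0, -0.0, 0.0, 0.0, -0.0, -0.002, 0.0], 'joint_efforts': [0.001, -66.784, 0.986, -31.446, -0.061, 0.043, 0.0], 'tcp_pos': [278.158, -559.133, 225.949], 'tool_rot': [-3.057, -0.718, 0.001], 'wrist_force': [0.185, 0.516, -0.147], 'torque': [0.064, 0.013, 0.019], 'finger_force': 0.0, 'opening': 92.092} 18.8
scene [[391.9, 0.0, 316.7], [0.0, 391.9, 192.2], [0.0, 0.0, 1.0]] -0.005687749760851014 [[0.297, -0.782, 0.549, 1139.248], [0.955, 0.234, -0.183, -169.072], [0.015, 0.578, 0.816, 1110.034], [0.0, 0.0, 0.0, 1.0]]
keeper [(0.87, [348, 142, 436, 232]), (0.53, [389, 141, 397, 158])]
lid [(0.58, [287, 209, 348, 278])]
lid_handle [(0.81, [287, 213, 346, 278])]
drainer [(0.88, [187, 224, 261, 285]), (0.71, [321, 165, 332, 191]), (0.29, [388, 200, 402, 209])]
board0 [(0.93, [140, 250, 171, 305]), (0.93, [182, 142, 193, 187]), (0.64, [194, 184, 236, 202])]
board1 [(0.93, [140, 250, 171, 305]), (0.93, [182, 142, 193, 187]), (0.64, [194, 184, 236, 202])]
board2 [(0.93, [140, 250, 171, 305]), (0.93, [
[... 1570 characters left out ...]
])]
wrist [[278.2, 0.0, 323.0], [0.0, 278.2, 199.8], [0.0, 0.0, 1.0]] -0.019302918314917594 [[0.446, 0.866, 0.226, 340.197], [-0.895, 0.431, 0.113, -528.989], [0.0, -0.253, 0.967, 383.412], [0.0, 0.0, 0.0, 1.0]]
keeper []
lid []
lid_handle []
drainer []
board0 [(0.69, [39, 0, 162, 83]), (0.68, [57, 132, 164, 228]), (0.56, [145, 53, 289, 113])]
board1 [(0.69, [39, 0, 162, 83]), (0.68, [57, 132, 164, 228]), (0.56, [145, 53, 289, 113])]
board2 [(0.69, [39, 0, 162, 83]), (0.68, [57, 132, 164, 228]), (0.56, [145, 53, 289, 113])]
board3 [(0.69, [39, 0, 162, 83]), (0.68, [57, 132, 164, 228]), (0.56, [145, 53, 289, 113])]
mug []
sugar_jar []
spice_jar []
spoon []
bowl []
clamp_front []
clamp_back []
```

```bash
python3 - <<'E'
import cv2
a=cv2.imread('pics/scene0.png');b=cv2.imread('pics/side0.png')
cv2.imwrite('pics/scene0c.png',cv2.resize(a[120:350,120:510],(780,460),interpolation=cv2.INTER_CUBIC))
cv2.imwrite('pics/side0c.png',cv2.resize(b[100:370,130:510],(760,540),interpolation=cv2.INTER_CUBIC))
E
```

```text
(no output)
```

View pics/scene0c.png

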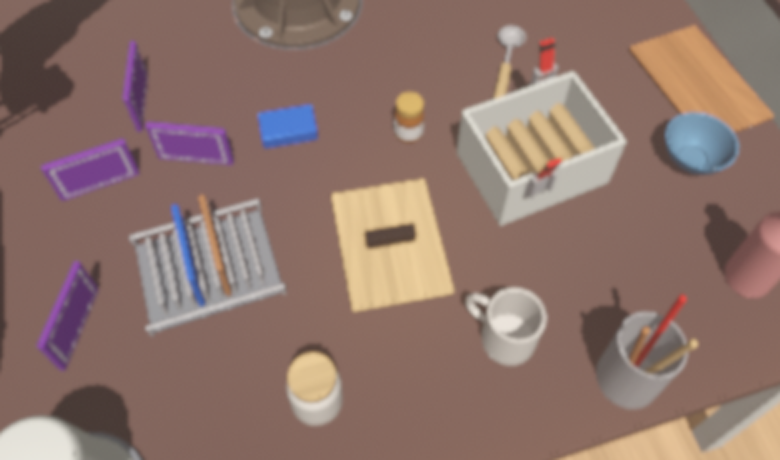

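View pics/side0c.png

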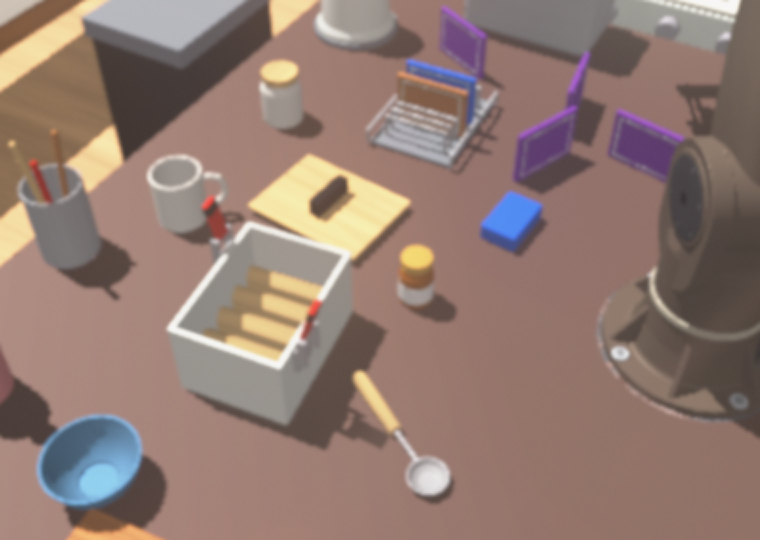

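View pics/wrist0.png

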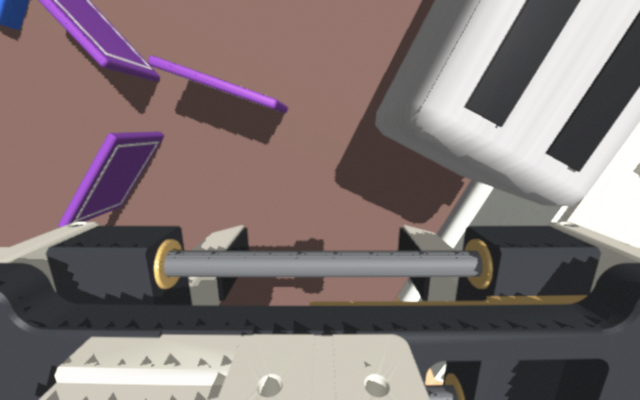

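```bash
cat >> h.py <<'E'
from scipy.optimize import minimize
def boxpts(pose,lo,hi):
    x,y,a=pose;c,s=np.cos(a),np.sin(a)
    P=np.array([[i,j,k] for i in (lo[0],hi[0]) for j in (lo[1],hi[1]) for k in (lo[2],hi[2])],float)
    return np.c_[x+c*P[:,0]-s*P[:,1],y+s*P[:,0]+c*P[:,1],P[:,2]]
def fit(views,lo,hi,p0,extra=lambda pose:[]):
    def cost(q,S=4):
        t=0
        for p,m in views:
            im=np.zeros((400*S,640*S),np.uint8)
            for P in [boxpts(q,lo,hi)]+list(extra(q)):
                h=cv2.convexHull(((proj(p,P)+.5)*S).astype(np.float32))
                cv2.fillPoly(im,[np.round(h).astype(np.int32)],1)
            im=cv2.resize(im.astype(np.float32),(640,400),interpolation=cv2.INTER_AREA)
            t+=np.abs(im-m).sum()/m.sum()
        return t
    best=None
    q=np.array(p0,float)
    for sc in (1,.4,.15):
        sim=np.vstack([q]+[q+sc*d for d in np.diag([20,20,.2])])
        r=minimize(cost,q,method='Nelder-Mead',options=dict(initial_simplex=sim,xatol=.05,fatol=1e-5));q=r.x
    return np.round(q,3),round(r.fun,3)
def hsvmask(p,lo,hi,rect):
    h=cv2.inRange(cv2.cvtColor(p['pixels'],cv2.COLOR_BGR2HSV),np.array(lo),np.array(hi))>0
    m=np.zeros_like(h);l,t,r,b=rect;m[t:b,l:r]=h[t:b,l:r];return m
E
python3 - <<'E'
from h import *
ps=shot('scene');pd=shot('side')
k=lambda cx,cy:(cx/2+120,cy/2+120)
print('keeper rim', [np.round(onz(ps,k(*c),118)[:2]) for c in [(463,112),(573,75),(624,141),(502,185)]])
print('lid', [np.round(onz(ps,k(*c),18)[:2]) for c in [(333,193),(425,180),(454,292),(353,311)]])
print('drainer', [np.round(onz(ps,k(*c),10)[:2]) for c in [(131,238),(259,203),(284,290),(149,329)]])
def big(p,l,rect=None):
    o=[(a['score'],a['rect'],a['region'].sum()) for a in manip.masks_of(p,l)[:3]];print(l,o)
    return manip.masks_of(p,l)[0]['region']
vk=[(ps,big(ps,'keeper')),(pd,big(pd,'keeper'))]
vl=[(ps,big(ps,'lid')),(pd,big(pd,'lid'))]
vd=[(ps,big(ps,'drainer'))]
np.savez('m.npz',*[m for _,m in vk+vl+vd])
c=np.mean([onz(ps,k(*c),118)[:2] for c in [(463,112),(573,75),(624,141),(502,185)]],0)
for v in (vk,vk[:1],vk[1:]):
  for a in (0,.3,-.3):print('keeper',fit(v,(-78,-104,0),(78,104,118),[*c,a]))
c=np.mean([onz(ps,k(*c),18)[:2] for c in [(333,193),(425,180),(454,292),(353,311)]],0)
for v in (vl,vl[:1],vl[1:]):print('lid',fit(v,(-78,-104,10),(78,104,18),[*c,1.6],lambda q:[boxpts(q,(-40,-11,18),(40,11,48))]))
c=np.mean([onz(ps,k(*c),10)[:2] for c in [(131,238),(259,203),(284,290),(149,329)]],0)
print('drainer',fit(vd,(-75,-100,0),(75,100,10),[*c,0]))
E
```

```text
keeper rim [array([443., 179.]), array([423., 382.]), array([570., 402.]), array([590., 188.])]
lid [array([469., -47.]), array([489., 105.]), array([692.,  83.]), array([677., -71.])]
drainer [array([ 454., -373.]), array([ 448., -167.]), array([ 610., -161.]), array([ 614., -364.])]
keeper [(0.71, [348.0, 140.8, 432.9, 232.8], np.int64(4414))]
keeper [(0.77, [211.9, 198.7, 306.3, 314.0], np.int64(6528))]
lid [(0.89, [284.5, 209.5, 345.5, 279.2], np.int64(2867))]
lid [(0.63, [254.9, 177.7, 334.6, 229.1], np.int64(2213))]
drainer [(0.37, [388.2, 139.2, 398.2, 159.0], np.int64(116))]
keeper (array([5.05243e+02, 2.89328e+02, 1.23000e-01]), np.float64(0.124))
keeper (array([5.05206e+02, 2.89300e+02, 1.23000e-01]), np.float64(0.124))
keeper (array([5.05310e+02, 2.89582e+02, 1.15000e-01]), np.float64(0.123))
keeper (array([5.03797e+02, 2.89971e+02, 1.24000e-01]), np.float64(0.064))
keeper (array([5.03477e+02, 2.90215e+02, 1.20000e-01]), np.float64(0.064))
keeper (array([5.03506e+02, 2.90165e+02, 1.21000e-01]), np.float64(0.064))
keeper (array([5.06186e+02, 2.89013e+02, 1.21000e-01]), np.float64(0.055))
keeper (array([5.06163e+02, 2.89097e+02, 1.21000e-01]), np.float64(0.055))
keeper (array([5.06159e+02, 2.89064e+02, 1.21000e-01]), np.float64(0.055))
lid (array([580.029,  13.074,   1.483]), np.float64(0.114))
lid (array([578.635,  14.362,   1.475]), np.float64(0.047))
lid (array([581.678,  11.951,   1.487]), np.float64(0.056))
drainer (array([-1215.169,   660.406,     2.867]), np.float64(1.0))
```

```bash
cat >> h.py <<'E'
def go(pos=None,yaw=None):
    """dp,dr for target TCP pos (mm), tool pointing down with tool x at yaw"""
    s=manip.read_state();Rc=R.from_rotvec(s['tool_rot'])
    x0=Rc.as_matrix()[:,0];y0=np.arctan2(x0[1],x0[0])
    if yaw is None: yaw=y0
    pos=s['tcp_pos'] if pos is None else pos
    t=R.from_matrix([[np.cos(yaw),np.sin(yaw),0],[np.sin(yaw),-np.cos(yaw),0],[0,0,-1]])
    dp=Rc.inv().apply(np.array(pos)-s['tcp_pos'])/500
    dr=(Rc.inv()*t).as_rotvec()/(np.pi/4)
    print('at',np.round(s['tcp_pos'],1),'yaw',round(y0,3),'dp',np.round(dp,4).tolist(),'dr',np.round(dr,3).tolist(),'rows',round(max(np.linalg.norm(dp)*500/41.7,np.linalg.norm(dr)*45/7.16),1),'t',round(s['t'],1))
E
python3 - <<'E'
from h import *
ps=shot('scene');pd=shot('side')
blue=[100,130,60],[125,255,255];br=[4,110,80],[17,255,255]
for n,(lo,hi),rs,rd,c in [('blue',blue,(200,215,225,275),(330,125,372,165),(531,-287)),('brown',br,(212,212,240,272),(322,130,368,170),(531,-245))]:
    m1=hsvmask(ps,lo,hi,rs);m2=hsvmask(pd,lo,hi,rd);print(n,m1.sum(),m2.sum(),[np.round(x.mean()) for x in np.nonzero(m1)[::-1]],[np.round(x.mean()) for x in np.nonzero(m2)[::-1]])
    for v in ([(ps,m1)],[(ps,m1),(pd,m2)] ,[(pd,m2)]): print(fit(v,(-65,-5,10),(65,5,105),[*c,.02]))
go((460,-266,320),.025)
E
```

```text
blue 116 56 [np.float64(213.0), np.float64(245.0)] [np.float64(351.0), np.float64(136.0)]
(array([ 5.28363e+02, -2.88050e+02,  1.08000e-01]), np.float64(1.311))
(array([ 5.30943e+02, -2.87834e+02,  7.30000e-02]), np.float64(15.948))
(array([ 634.023, -320.73 ,   -1.078]), np.float64(3.212))
brown 105 186 [np.float64(226.0), np.float64(239.0)] [np.float64(345.0), np.float64(147.0)]
(array([ 5.27927e+02, -2.45494e+02,  9.20000e-02]), np.float64(1.145))
(array([ 5.3024e+02, -2.4561e+02,  8.7000e-02]), np.float64(5.01))
(array([ 589.077, -282.06 ,   -1.093]), np.float64(1.478))
at [ 278.4 -559.6  226.7] yaw 0.462 dp [0.5866, -0.3639, -0.1865] dr [0.0, -0.0, 0.556] rows 8.6 t 3.1
```

Call:
play_rows(commands=[{"dp": [0.15, -0.09, -0.186], "dr": [0, 0, 0.14], "grip": -1}, {"dp": [0.3, -0.18, -0.186], "dr": [0, 0, 0.28], "grip": -1}, {"dp": [0.45, -0.28, -0.186], "dr": [0, 0, 0.42], "grip": -1}, {"dp": [0.587, -0.364, -0.186], "dr": [0, 0, 0.556], "grip": -1}, {"dp": [0.587, -0.364, -0.186], "dr": [0, 0, 0.556], "grip": -0.4}, {"dp": [0.587, -0.364, -0.186], "dr": [0, 0, 0.556], "grip": -0.4}, {"dp": [0.587, -0.364, -0.186], "dr": [0, 0, 0.556], "grip": -0.4}, {"dp": [0.587, -0.364, -0.186], "dr": [0, 0, 0.556], "grip": -0.4}, {"dp": [0.587, -0.364, -0.186], "dr": [0, 0, 0.556], "grip": -0.4}, {"dp": [0.587, -0.364, -0.186], "dr": [0, 0, 0.556], "grip": -0.4}], grip_force=20)

```text
t: 3.93
tcp_pos: [464.7, -258.5, 321.0]
tool_rot: [-3.139, -0.056, -0.006]
wrist_force: [0.2, 1.0, -0.4]
opening: 64.9
finger_force: 0.0
```

```bash
python3 - <<'E'
from h import *
p=shot('wrist','w1');s=manip.read_state();print(np.round(s['tcp_pos'],1),s['opening'])
print('expected px', np.round(proj(p,[(465,-288,105),(595,-288,105),(465,-246,105),(595,-246,105)])))
E
```

```text
[ 462.6 -262.   320.4] 64.50643315087225
expected px [[345. 181.]
 [351.  78.]
 [314. 180.]
 [317.  77.]]
```

View pics/w1.png

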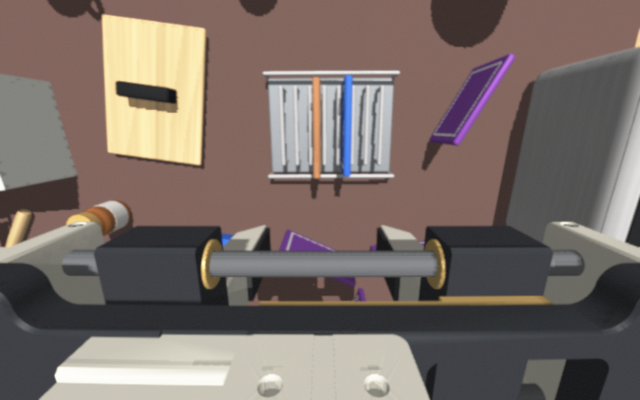

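```bash
cat > meas.py <<'E'
from h import *
def boards(p):
    blue=[100,120,60],[125,255,255];br=[4,110,70],[17,255,255]
    for n,(lo,hi),c in [('blue',blue,(530,-288)),('brown',br,(530,-246))]:
        e=proj(p,boxpts((*c,.03),(-65,-5,10),(65,5,105)))
        l,t=(e.min(0)-12).astype(int).clip(0);r,b=(e.max(0)+12).astype(int)
        m=hsvmask(p,lo,hi,(l,t,r,min(b,210)))
        _,lab,st,_=cv2.connectedComponentsWithStats(m.astype(np.uint8));m=lab==1+np.argmax(st[1:,4])
        print(n,m.sum(),fit([(p,m)],(-65,-5,50),(65,5,105),[*c,.03]))
        rect=cv2.minAreaRect(np.argwhere(m)[:,::-1].astype(np.float32));ct=rect[0];print(np.round(rect[0]),np.round(rect[1]),np.round(onz(p,ct,105),1))
if __name__=='__main__':
    p=shot('wrist');boards(p);s=manip.read_state();print(np.round(s['tcp_pos'],1),np.round(s['tool_rot'],3))
    go((530,-288,180),.03)
E
python3 meas.py
```

```text
blue 849 (array([ 5.34935e+02, -2.86607e+02,  4.20000e-02]), np.float64(0.209))
[343. 123.] [ 10. 100.] [ 538.  -285.3  105. ]
brown 675 (array([ 5.30577e+02, -2.46548e+02,  4.20000e-02]), np.float64(0.32))
[313. 126.] [102.   7.] [ 532.9 -246.4  105. ]
[ 461.  -264.6  320. ] [3.141e+00 4.500e-02 1.000e-03]
at [ 461.  -264.6  320. ] yaw 0.028 dp [0.1365, 0.0507, 0.2801] dr [0.0, -0.001, -0.002] rows 3.8 t 4.0
```

Call:
play_rows(commands=[{"dp": [0.03, 0.01, 0.06], "dr": [0, 0, 0], "grip": 0.42}, {"dp": [0.08, 0.03, 0.14], "dr": [0, 0, -0.01], "grip": 0.42}, {"dp": [0.143, 0.049, 0.21], "dr": [0, 0, -0.01], "grip": 0.42}, {"dp": [0.143, 0.049, 0.28], "dr": [0, 0, -0.01], "grip": 0.42}, {"dp": [0.143, 0.049, 0.28], "dr": [0, 0, -0.01], "grip": 0.42}, {"dp": [0.143, 0.049, 0.28], "dr": [0, 0, -0.01], "grip": 0.42}, {"dp": [0.143, 0.049, 0.28], "dr": [0, 0, -0.01], "grip": 0.42}, {"dp": [0.143, 0.049, 0.28], "dr": [0, 0, -0.01], "grip": 0.42}, {"dp": [0.143, 0.049, 0.28], "dr": [0, 0, -0.01], "grip": 0.42}])

```text
t: 4.78
tcp_pos: [532.8, -289.5, 182.3]
tool_rot: [3.139, 0.05, 0.005]
wrist_force: [0.4, -0.5, 0.5]
opening: 27.2
finger_force: 0.0
```

```bash
python3 - <<'E'
from h import *
from meas import boards
for _ in range(3): p=shot('wrist')
cv2.imwrite('pics/w2.png',p['pixels'])
boards(p);print(manip.read_state()['opening'])
go((533,-287,66),.035)
E
```

```text
blue 885 (array([ 5.36035e+02, -2.86505e+02,  4.10000e-02]), np.float64(0.909))
[320. 169.] [80. 11.] [ 567.4 -285.2  105. ]
brown 867 (array([ 5.31428e+02, -2.41346e+02, -7.80000e-02]), np.float64(2.113))
[276. 171.] [76. 20.] [ 564.6 -248.2  105. ]
26.501744979576095
at [ 532.5 -288.9  181.3] yaw 0.033 dp [0.0006, -0.0041, 0.2307] dr [0.002, -0.003, -0.003] rows 2.8 t 4.9
```

View pics/w2.png

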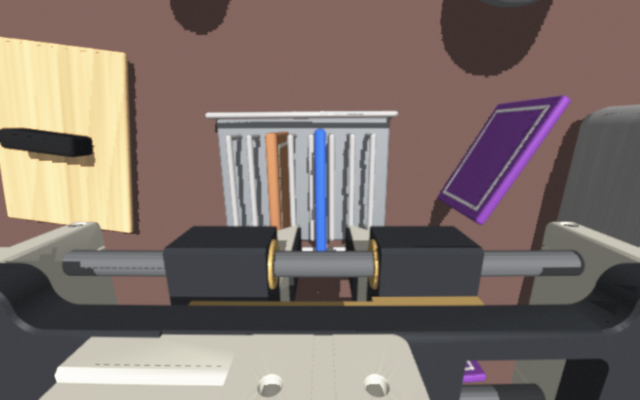

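Call:
play_rows(commands=[{"dp": [0.002, -0.004, 0.05], "dr": [0, 0, 0], "grip": 0.42}, {"dp": [0.002, -0.004, 0.11], "dr": [0, 0, 0], "grip": 0.42}, {"dp": [0.002, -0.004, 0.16], "dr": [0, 0, 0], "grip": 0.42}, {"dp": [0.002, -0.004, 0.2], "dr": [0, 0, 0], "grip": 0.42}, {"dp": [0.002, -0.004, 0.23], "dr": [0, 0, 0], "grip": 0.42}, {"dp": [0.002, -0.004, 0.23], "dr": [0, 0, 0], "grip": 0.42}, {"dp": [0.002, -0.004, 0.23], "dr": [0, 0, 0], "grip": 0.42}, {"dp": [0.002, -0.004, 0.23], "dr": [0, 0, 0], "grip": 0.42}])

```text
t: 5.6
tcp_pos: [534.0, -286.9, 66.1]
tool_rot: [3.14, 0.052, 0.003]
wrist_force: [-0.3, 0.1, 0.3]
opening: 26.9
finger_force: 0.0
```

Call:
play_rows(commands=[{"dp": [0, 0, 0], "dr": [0, 0, 0], "grip": 1}, {"dp": [0, 0, 0], "dr": [0, 0, 0], "grip": 1}, {"dp": [0, 0, 0], "dr": [0, 0, 0], "grip": 1}, {"dp": [0, 0, 0], "dr": [0, 0, 0], "grip": 1}, {"dp": [0, 0, 0], "dr": [0, 0, 0], "grip": 1}, {"dp": [0, 0, 0], "dr": [0, 0, 0], "grip": 1}], grip_force=25)

```text
t: 6.1
tcp_pos: [533.7, -286.8, 65.7]
tool_rot: [3.141, 0.052, 0.002]
wrist_force: [-0.8, 0.6, 7.0]
opening: 9.8
finger_force: 25.0
```

Call:
play_rows(commands=[{"dp": [0, 0, -0.04], "dr": [0, 0, 0], "grip": 1}, {"dp": [0, 0, -0.1], "dr": [0, 0, 0], "grip": 1}, {"dp": [0, 0, -0.17], "dr": [0, 0, 0], "grip": 1}, {"dp": [0, 0, -0.24], "dr": [0, 0, 0], "grip": 1}, {"dp": [0, 0, -0.31], "dr": [0, 0, 0], "grip": 1}, {"dp": [0, -0.04, -0.37], "dr": [0, 0, 0], "grip": 1}, {"dp": [0, -0.11, -0.37], "dr": [0, 0, 0], "grip": 1}, {"dp": [0, -0.19, -0.37], "dr": [0, 0, -0.03], "grip": 1}, {"dp": [0, -0.27, -0.37], "dr": [0, 0, -0.06], "grip": 1}, {"dp": [0, -0.34, -0.37], "dr": [0, 0, -0.11], "grip": 1}])

```text
t: 6.93
tcp_pos: [527.0, -114.0, 249.9]
tool_rot: [-3.135, -0.19, -0.0]
wrist_force: [0.3, 0.8, -1.6]
opening: 10.1
finger_force: 25.0
```

```bash
python3 - <<'E'
from h import *
s=manip.read_state();print(s['opening'],s['finger_force'],s['qd'].round(2) if hasattr(s['qd'],'round') else s['qd'])
go((502.3,310.4,250),.121)
E
```

```text
10.090695549809686 24.99317765235901 [-0.52 -0.16 -0.29  0.24  0.08 -0.07 -0.33]
at [ 527.  -114.   249.9] yaw 0.121 dp [0.0534, -0.8486, 0.0002] dr [-0.001, -0.0, -0.0] rows 10.2 t 6.9
```

Call:
play_rows(commands=[{"dp": [0.005, -0.08, 0], "dr": [0, 0, 0], "grip": 1}, {"dp": [0.01, -0.16, 0], "dr": [0, 0, 0], "grip": 1}, {"dp": [0.015, -0.24, 0], "dr": [0, 0, 0], "grip": 1}, {"dp": [0.02, -0.32, 0], "dr": [0, 0, 0], "grip": 1}, {"dp": [0.025, -0.4, 0], "dr": [0, 0, 0], "grip": 1}, {"dp": [0.03, -0.48, 0], "dr": [0, 0, 0], "grip": 1}, {"dp": [0.035, -0.56, 0], "dr": [0, 0, 0], "grip": 1}, {"dp": [0.04, -0.64, 0], "dr": [0, 0, 0], "grip": 1}, {"dp": [0.045, -0.72, 0], "dr": [0, 0, 0], "grip": 1}, {"dp": [0.05, -0.78, 0], "dr": [0, 0, 0], "grip": 1}])

```text
t: 7.77
tcp_pos: [504.6, 277.3, 249.7]
tool_rot: [-3.135, -0.191, 0.001]
wrist_force: [0.2, -0.1, -2.2]
opening: 9.7
finger_force: 25.0
```

Call:
play_rows(commands=[{"dp": [0.003, -0.03, 0], "dr": [0, 0, 0], "grip": 1}, {"dp": [0.003, -0.06, 0], "dr": [0, 0, 0], "grip": 1}, {"dp": [0.003, -0.064, 0], "dr": [0, 0, 0], "grip": 1}, {"dp": [0.003, -0.064, 0], "dr": [0, 0, 0], "grip": 1}, {"dp": [0.003, -0.064, 0], "dr": [0, 0, 0], "grip": 1}, {"dp": [0.003, -0.064, 0], "dr": [0, 0, 0], "grip": 1}, {"dp": [0.003, -0.064, 0], "dr": [0, 0, 0], "grip": 1}, {"dp": [0.003, -0.064, 0], "dr": [0, 0, 0], "grip": 1}])

```text
t: 8.43
tcp_pos: [504.1, 304.4, 249.9]
tool_rot: [3.136, 0.185, 0.0]
wrist_force: [0.5, -0.1, -1.8]
opening: 9.8
finger_force: 25.0
```

```bash
python3 - <<'E'
from h import *
p=shot('wrist','w3')
s=manip.read_state();print(s['opening'],s['finger_force'],np.abs(s['qd']).max())
go((502.3,310.4,190),.121)
im=p['pixels'].copy()
K=(504.8,289.6,.121)
c,sn=np.cos(K[2]),np.sin(K[2])
for bx,by in [(-78,-104),(-78,104),(78,104),(78,-104)]:
    u=proj(p,(K[0]+c*bx-sn*by,K[1]+sn*bx+c*by,118));print(np.round(u))
    cv2.circle(im,tuple(int(v) for v in u),3,(0,255,0),1)
for sy in (-42,0,42,-84,84):
  for bx in (-72,72):
    u=proj(p,(K[0]+c*bx-sn*sy,K[1]+sn*bx+c*sy,53.5))
    cv2.circle(im,tuple(int(v) for v in u),2,(0,0,255),-1)
cv2.imwrite('pics/w3.png',im)
E
```

```text
10.163974537742972 24.99377578496933 0.0037691278616822856
at [504.  304.7 249.9] yaw 0.118 dp [-0.0021, -0.0118, 0.1197] dr [0.0, -0.0, -0.004] rows 1.4 t 8.5
[427. 261.]
[245. 262.]
[234. 119.]
[441. 119.]
```

View pics/w3.png

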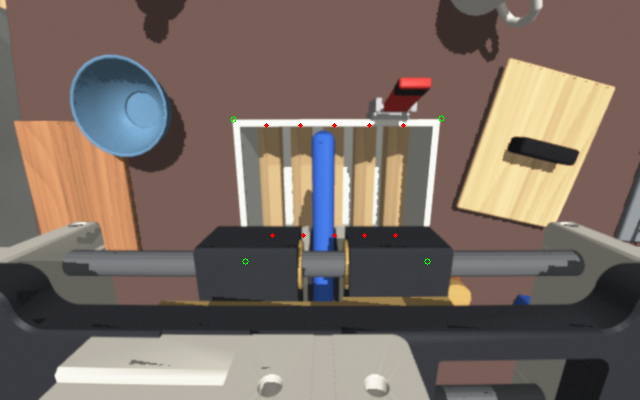

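Call:
play_rows(commands=[{"dp": [-0.002, -0.012, 0.03], "dr": [0, 0, 0], "grip": 1}, {"dp": [-0.002, -0.012, 0.09], "dr": [0, 0, 0], "grip": 1}, {"dp": [-0.002, -0.012, 0.15], "dr": [0, 0, 0], "grip": 1}, {"dp": [-0.002, -0.012, 0.21], "dr": [0, 0, 0], "grip": 1}, {"dp": [-0.002, -0.012, 0.25], "dr": [0, 0, 0], "grip": 1}, {"dp": [-0.002, -0.012, 0.27], "dr": [0, 0, 0], "grip": 1}, {"dp": [-0.002, -0.012, 0.28], "dr": [0, 0, 0], "grip": 1}, {"dp": [-0.002, -0.012, 0.29], "dr": [0, 0, 0], "grip": 1}, {"dp": [-0.002, -0.012, 0.3], "dr": [0, 0, 0], "grip": 1}, {"dp": [-0.002, -0.012, 0.3], "dr": [0, 0, 0], "grip": 1}])

```text
t: 9.32
tcp_pos: [502.2, 311.5, 99.9]
tool_rot: [-3.136, -0.187, -0.001]
wrist_force: [0.2, -0.2, -1.7]
opening: 9.8
finger_force: 25.0
```

Call:
play_rows(commands=[{"dp": [0, 0, 0.01], "dr": [0, 0, 0], "grip": 1}, {"dp": [0, 0, 0.02], "dr": [0, 0, 0], "grip": 1}, {"dp": [0, 0, 0.03], "dr": [0, 0, 0], "grip": 1}, {"dp": [0, 0, 0.04], "dr": [0, 0, 0], "grip": 1}, {"dp": [0, 0, 0.05], "dr": [0, 0, 0], "grip": 1}, {"dp": [0, 0, 0.06], "dr": [0, 0, 0], "grip": 1}, {"dp": [0, 0, 0.068], "dr": [0, 0, 0], "grip": 1}, {"dp": [0, 0, 0.073], "dr": [0, 0, 0], "grip": 1}, {"dp": [0, 0, 0.073], "dr": [0, 0, 0], "grip": 1}])

```text
t: 10.07
tcp_pos: [501.7, 311.2, 62.5]
tool_rot: [3.135, 0.187, -0.001]
wrist_force: [-0.7, -0.3, -2.1]
opening: 10.0
finger_force: 25.0
```

Call:
play_rows(commands=[{"dp": [0, 0, 0], "dr": [0, 0, 0], "grip": 0.5}, {"dp": [0, 0, 0], "dr": [0, 0, 0], "grip": 0.5}, {"dp": [0, 0, 0], "dr": [0, 0, 0], "grip": 0.5}, {"dp": [0, 0, 0], "dr": [0, 0, 0], "grip": 0.5}, {"dp": [0, 0, -0.04], "dr": [0, 0, 0], "grip": 0.5}, {"dp": [0, 0, -0.1], "dr": [0, 0, 0], "grip": 0.5}, {"dp": [0, 0, -0.17], "dr": [0, 0, 0], "grip": 0.5}, {"dp": [0, 0, -0.25], "dr": [0, 0, 0], "grip": 0.5}, {"dp": [0, 0, -0.33], "dr": [0, 0, 0], "grip": 0.5}, {"dp": [0, 0, -0.4], "dr": [0, 0, 0], "grip": 0.5}])

```text
t: 10.9
tcp_pos: [501.9, 311.5, 266.3]
tool_rot: [-3.135, -0.187, -0.002]
wrist_force: [0.4, 0.2, 0.5]
opening: 22.9
finger_force: 0.0
```

```bash
python3 - <<'E'
from h import *
go((531,-246.5,260),.035)
E
```

```text
at [501.9 311.5 266.3] yaw 0.119 dp [-0.0753, 1.115, 0.0115] dr [-0.001, -0.002, 0.107] rows 13.4 t 10.9
```

Call:
play_rows(commands=[{"dp": [-0.005, 0.08, 0], "dr": [0, 0, 0.01], "grip": 0.42}, {"dp": [-0.011, 0.16, 0], "dr": [0, 0, 0.02], "grip": 0.42}, {"dp": [-0.016, 0.24, 0], "dr": [0, 0, 0.03], "grip": 0.42}, {"dp": [-0.022, 0.32, 0], "dr": [0, 0, 0.04], "grip": 0.42}, {"dp": [-0.027, 0.4, 0], "dr": [0, 0, 0.05], "grip": 0.42}, {"dp": [-0.032, 0.48, 0], "dr": [0, 0, 0.06], "grip": 0.42}, {"dp": [-0.038, 0.56, 0], "dr": [0, 0, 0.07], "grip": 0.42}, {"dp": [-0.043, 0.64, 0], "dr": [0, 0, 0.08], "grip": 0.42}, {"dp": [-0.049, 0.72, 0], "dr": [0, 0, 0.1], "grip": 0.42}, {"dp": [-0.054, 0.8, 0], "dr": [0, 0, 0.107], "grip": 0.42}])

```text
t: 11.73
tcp_pos: [522.4, -91.0, 263.7]
tool_rot: [3.141, 0.054, 0.001]
wrist_force: [0.2, 0.3, 0.4]
opening: 26.4
finger_force: 0.0
```

```bash
python3 - <<'E'
from h import *
go((531,-246.5,190),.035)
E
```

```text
at [522.4 -91.  263.7] yaw 0.034 dp [0.0063, 0.3115, 0.1475] dr [0.0, -0.001, -0.001] rows 4.1 t 11.7
```

Call:
play_rows(commands=[{"dp": [0.002, 0.08, 0], "dr": [0, 0, 0], "grip": 0.42}, {"dp": [0.004, 0.16, 0], "dr": [0, 0, 0], "grip": 0.42}, {"dp": [0.006, 0.24, 0.04], "dr": [0, 0, 0], "grip": 0.42}, {"dp": [0.006, 0.29, 0.09], "dr": [0, 0, 0], "grip": 0.42}, {"dp": [0.006, 0.311, 0.14], "dr": [0, 0, 0], "grip": 0.42}, {"dp": [0.006, 0.311, 0.148], "dr": [0, 0, 0], "grip": 0.42}, {"dp": [0.006, 0.311, 0.148], "dr": [0, 0, 0], "grip": 0.42}, {"dp": [0.006, 0.311, 0.148], "dr": [0, 0, 0], "grip": 0.42}, {"dp": [0.006, 0.311, 0.148], "dr": [0, 0, 0], "grip": 0.42}])

```text
t: 12.48
tcp_pos: [532.5, -242.8, 191.0]
tool_rot: [3.141, 0.059, 0.004]
wrist_force: [0.2, 1.3, -0.2]
opening: 26.4
finger_force: 0.0
```

```bash
python3 - <<'E'
from h import *
for _ in range(2): p=shot('wrist')
br=[4,110,70],[17,255,255]
m=hsvmask(p,*br,(240,80,400,240));_,lab,st,_=cv2.connectedComponentsWithStats(m.astype(np.uint8));i=1+np.argmax(st[1:,4]);m=lab==i
print(st[i])
for r in range(st[i][1]+4,st[i][1]+st[i][3],12):
    c=np.nonzero(m[r])[0];print(r,c.min(),c.max(),np.round(onz(p,(c.min(),r),105)[:2],1),np.round(onz(p,(c.max()+1,r),105)[:2],1))
go((531,-246.5,66),.035)
print(p['pixels'][st[i][1]:st[i][1]+st[i][3]:30,300:345:4].tolist())
cv2.imwrite('pics/w4.png',cv2.resize(p['pixels'][100:270,220:420],(800,680))[:600])
E
```

```text
[ 321  134   11  106 1027]
138 322 331 [ 592.6 -239.7] [ 593.  -248.3]
150 321 331 [ 582.5 -239.2] [ 582.8 -248.7]
162 321 330 [ 572.2 -239.6] [ 572.5 -248.3]
174 321 330 [ 561.6 -240. ] [ 561.9 -248.8]
186 321 330 [ 550.8 -240.4] [ 551.2 -249.3]
198 322 330 [ 539.9 -241.7] [ 540.2 -249.8]
210 322 330 [ 528.6 -242.1] [ 528.9 -250.3]
222 321 330 [ 517.1 -241.6] [ 517.4 -250.8]
234 321 330 [ 505.3 -242. ] [ 505.6 -251.3]
at [ 532.4 -243.2  190.9] yaw 0.037 dp [-0.0037, 0.0063, 0.2498] dr [0.001, -0.003, 0.003] rows 3.0 t 12.6
[[[165, 162, 158], [174, 170, 165], [175, 171, 166], [174, 170, 165], [164, 160, 158], [167, 165, 164], [88, 121, 168], [99, 125, 167], [159, 155, 154], [172, 168, 165], [172, 169, 165], [172, 169, 165]], [[169, 165, 161], [170, 165, 162], [171, 166, 163], [111, 109, 108], [161, 162, 163], [72, 82, 101], [103, 147, 213], [102, 147, 211], [110, 117, 129], [197, 197, 200], [169, 165, 162], [161, 157, 155]], [[158, 156, 153], [167, 162, 159], [167, 163, 159], [137, 134, 132], [195, 195, 197], [92, 102, 117], [100, 144, 206], [98, 141, 203], [135, 139, 147], [192, 193, 195], [166, 161, 158], [160, 154, 150]], [[152, 153, 155], [161, 158, 154], [163, 159, 155], [94, 92, 89], [196, 197, 199], [77, 85, 97], [95, 136, 196], [95, 137, 195], [139, 142, 147], [189, 190, 191], [164, 158, 156], [130, 125, 123]]]
```

View pics/w4.png

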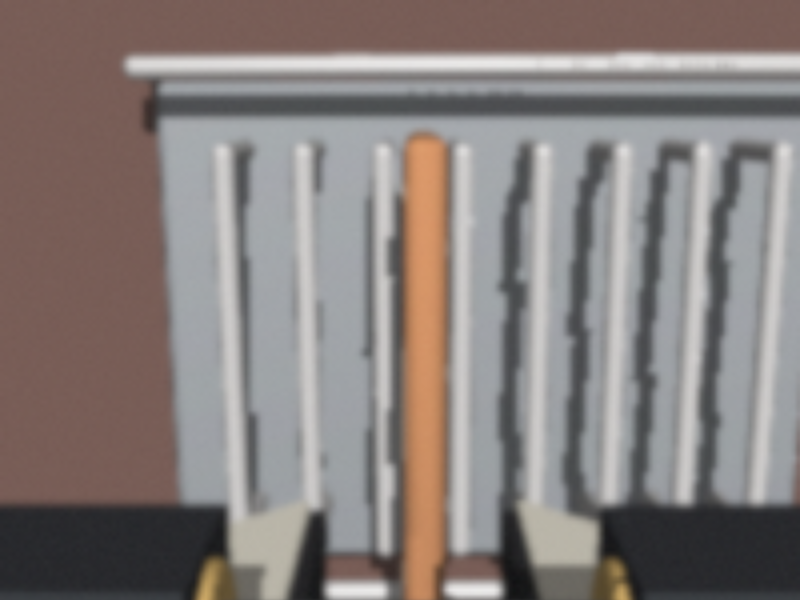

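Call:
play_rows(commands=[{"dp": [-0.002, 0.006, 0.05], "dr": [0, 0, 0], "grip": 0.42}, {"dp": [-0.002, 0.006, 0.11], "dr": [0, 0, 0], "grip": 0.42}, {"dp": [-0.002, 0.006, 0.17], "dr": [0, 0, 0], "grip": 0.42}, {"dp": [-0.002, 0.006, 0.22], "dr": [0, 0, 0], "grip": 0.42}, {"dp": [-0.002, 0.006, 0.25], "dr": [0, 0, 0], "grip": 0.42}, {"dp": [-0.002, 0.006, 0.25], "dr": [0, 0, 0], "grip": 0.42}, {"dp": [-0.002, 0.006, 0.25], "dr": [0, 0, 0], "grip": 0.42}, {"dp": [-0.002, 0.006, 0.25], "dr": [0, 0, 0], "grip": 0.42}])

```text
t: 13.25
tcp_pos: [531.6, -247.4, 65.9]
tool_rot: [3.14, 0.056, 0.004]
wrist_force: [1.1, -0.6, 1.2]
opening: 26.6
finger_force: 0.0
```

Call:
play_rows(commands=[{"dp": [0, 0, 0], "dr": [0, 0, 0], "grip": 1}, {"dp": [0, 0, 0], "dr": [0, 0, 0], "grip": 1}, {"dp": [0, 0, 0], "dr": [0, 0, 0], "grip": 1}, {"dp": [0, 0, 0], "dr": [0, 0, 0], "grip": 1}, {"dp": [0, 0, 0], "dr": [0, 0, 0], "grip": 1}, {"dp": [0, 0, 0], "dr": [0, 0, 0], "grip": 1}])

```text
t: 13.75
tcp_pos: [530.9, -247.5, 65.2]
tool_rot: [3.141, 0.055, 0.002]
wrist_force: [-1.1, -0.1, 7.1]
opening: 9.9
finger_force: 25.0
```

Call:
play_rows(commands=[{"dp": [0, 0, -0.04], "dr": [0, 0, 0], "grip": 1}, {"dp": [0, 0, -0.1], "dr": [0, 0, 0], "grip": 1}, {"dp": [0, 0, -0.17], "dr": [0, 0, 0], "grip": 1}, {"dp": [0, 0, -0.24], "dr": [0, 0, 0], "grip": 1}, {"dp": [0, 0, -0.31], "dr": [0, 0, 0], "grip": 1}, {"dp": [0, -0.04, -0.37], "dr": [0, 0, 0], "grip": 1}, {"dp": [0, -0.11, -0.37], "dr": [0, 0, 0], "grip": 1}, {"dp": [0, -0.19, -0.37], "dr": [0, 0, -0.03], "grip": 1}, {"dp": [0, -0.27, -0.37], "dr": [0, 0, -0.06], "grip": 1}, {"dp": [0, -0.34, -0.37], "dr": [0, 0, -0.11], "grip": 1}])

```text
t: 14.58
tcp_pos: [523.8, -74.9, 249.6]
tool_rot: [-3.135, -0.193, -0.001]
wrist_force: [1.0, 0.6, -1.3]
opening: 10.2
finger_force: 25.0
```

```bash
python3 - <<'E'
from h import *
print(manip.read_state()['opening'])
go((512.4,227.1,250),.121)
E
```

```text
10.230956665048257
at [523.8 -74.9 249.6] yaw 0.123 dp [0.0516, -0.6022, -0.0006] dr [-0.0, -0.001, 0.003] rows 7.2 t 14.6
```

Call:
play_rows(commands=[{"dp": [0.007, -0.08, 0], "dr": [0, 0, 0], "grip": 1}, {"dp": [0.014, -0.16, 0], "dr": [0, 0, 0], "grip": 1}, {"dp": [0.021, -0.24, 0], "dr": [0, 0, 0], "grip": 1}, {"dp": [0.028, -0.32, 0], "dr": [0, 0, 0], "grip": 1}, {"dp": [0.035, -0.4, 0], "dr": [0, 0, 0], "grip": 1}, {"dp": [0.042, -0.48, 0], "dr": [0, 0, 0], "grip": 1}, {"dp": [0.049, -0.56, 0], "dr": [0, 0, 0], "grip": 1}, {"dp": [0.052, -0.602, 0], "dr": [0, 0, 0], "grip": 1}, {"dp": [0.052, -0.602, 0], "dr": [0, 0, 0], "grip": 1}, {"dp": [0.052, -0.602, 0], "dr": [0, 0, 0], "grip": 1}])

```text
t: 15.42
tcp_pos: [513.0, 225.9, 249.0]
tool_rot: [-3.135, -0.196, 0.001]
wrist_force: [0.0, -0.0, -1.5]
opening: 9.8
finger_force: 25.0
```

Call:
play_rows(commands=[{"dp": [0, 0, 0], "dr": [0, 0, 0], "grip": 1}, {"dp": [0, 0, 0], "dr": [0, 0, 0], "grip": 1}, {"dp": [0, 0, 0], "dr": [0, 0, 0], "grip": 1}, {"dp": [0, 0, 0], "dr": [0, 0, 0], "grip": 1}])

```text
t: 15.75
tcp_pos: [513.9, 223.3, 249.3]
tool_rot: [3.136, 0.188, 0.0]
wrist_force: [-0.0, -0.2, -0.9]
opening: 9.6
finger_force: 25.0
```

```bash
python3 - <<'E'
from h import *
print(manip.read_state()['opening'])
go((512.4,227.1,100),.121)
E
```

```text
9.56233190231422
at [513.9 223.3 249.3] yaw 0.12 dp [-0.0022, -0.0081, 0.2986] dr [0.0, -0.0, -0.002] rows 3.6 t 15.8
```

Call:
play_rows(commands=[{"dp": [-0.002, -0.008, 0.03], "dr": [0, 0, 0], "grip": 1}, {"dp": [-0.002, -0.008, 0.09], "dr": [0, 0, 0], "grip": 1}, {"dp": [-0.002, -0.008, 0.15], "dr": [0, 0, 0], "grip": 1}, {"dp": [-0.002, -0.008, 0.21], "dr": [0, 0, 0], "grip": 1}, {"dp": [-0.002, -0.008, 0.25], "dr": [0, 0, 0], "grip": 1}, {"dp": [-0.002, -0.008, 0.27], "dr": [0, 0, 0], "grip": 1}, {"dp": [-0.002, -0.008, 0.28], "dr": [0, 0, 0], "grip": 1}, {"dp": [-0.002, -0.008, 0.29], "dr": [0, 0, 0], "grip": 1}, {"dp": [-0.002, -0.008, 0.298], "dr": [0, 0, 0], "grip": 1}, {"dp": [-0.002, -0.008, 0.298], "dr": [0, 0, 0], "grip": 1}])

```text
t: 16.58
tcp_pos: [512.6, 228.5, 100.6]
tool_rot: [-3.136, -0.191, -0.001]
wrist_force: [-0.3, 0.3, -1.3]
opening: 9.9
finger_force: 25.0
```

Call:
play_rows(commands=[{"dp": [0, 0, 0.01], "dr": [0, 0, 0], "grip": 1}, {"dp": [0, 0, 0.02], "dr": [0, 0, 0], "grip": 1}, {"dp": [0, 0, 0.03], "dr": [0, 0, 0], "grip": 1}, {"dp": [0, 0, 0.04], "dr": [0, 0, 0], "grip": 1}, {"dp": [0, 0, 0.05], "dr": [0, 0, 0], "grip": 1}, {"dp": [0, 0, 0.06], "dr": [0, 0, 0], "grip": 1}, {"dp": [0, 0, 0.068], "dr": [0, 0, 0], "grip": 1}, {"dp": [0, 0, 0.073], "dr": [0, 0, 0], "grip": 1}, {"dp": [0, 0, 0.073], "dr": [0, 0, 0], "grip": 1}])

```text
t: 17.33
tcp_pos: [511.8, 228.1, 63.0]
tool_rot: [3.135, 0.191, -0.001]
wrist_force: [0.4, 0.3, -0.3]
opening: 9.6
finger_force: 25.0
```

Call:
play_rows(commands=[{"dp": [0, 0, 0], "dr": [0, 0, 0], "grip": 0.55}, {"dp": [0, 0, 0], "dr": [0, 0, 0], "grip": 0.55}, {"dp": [0, 0, 0], "dr": [0, 0, 0], "grip": 0.55}, {"dp": [0, 0, 0], "dr": [0, 0, 0], "grip": 0.55}, {"dp": [0, 0, -0.04], "dr": [0, 0, 0], "grip": 0.55}, {"dp": [0, 0, -0.1], "dr": [0, 0, 0], "grip": 0.55}, {"dp": [0, 0, -0.17], "dr": [0, 0, 0], "grip": 0.55}, {"dp": [0, 0, -0.25], "dr": [0, 0, 0], "grip": 0.55}, {"dp": [0, 0, -0.33], "dr": [0, 0, 0], "grip": 0.55}, {"dp": [0, 0, -0.4], "dr": [0, 0, 0], "grip": 0.55}])

```text
t: 18.17
tcp_pos: [512.1, 228.5, 266.7]
tool_rot: [-3.135, -0.191, -0.003]
wrist_force: [1.3, 1.3, -0.9]
opening: 20.4
finger_force: 0.0
```

```bash
python3 - <<'E'
from h import *
ps=shot('scene','s2');pd=shot('side','d2');p=shot('wrist','w5')
v=[]
for q in (ps,pd):
    r=manip.masks_of(q,'lid');print([(round(a['score'],2),np.round(a['rect']).tolist()) for a in r]);v.append((q,r[0]['region']))
for w in (v,v[:1],v[1:]):print('lid',fit(w,(-78,-104,10),(78,104,18),[580,13,1.48],lambda q:[boxpts(q,(-40,-11,18),(40,11,48))]))
for q,n in ((ps,'s2'),(pd,'d2')):
    for nm,lo,hi in (('blue',[100,120,50],[125,255,255]),('brown',[4,110,70],[17,255,255])):
        pass
a=cv2.resize(ps['pixels'][125:235,335:445],(440,440),interpolation=cv2.INTER_CUBIC);b=cv2.resize(pd['pixels'][190:320,205:310],(355,440),interpolation=cv2.INTER_CUBIC)
cv2.imwrite('pics/c5.png',np.hstack([a,b]))
go((580,13,250),None)
E
```

```text
[(0.59, [273.0, 211.0, 332.0, 276.0])]
[(0.8, [260.0, 169.0, 343.0, 221.0]), (0.55, [147.0, 309.0, 198.0, 356.0])]
lid (array([572.166, -29.345,   1.468]), np.float64(0.08))
lid (array([570.584, -27.978,   1.465]), np.float64(0.027))
lid (array([573.323, -30.662,   1.467]), np.float64(0.035))
at [511.9 228.1 263.5] yaw 0.122 dp [0.083, 0.4436, 0.027] dr [0.0, 0.0, 0.0] rows 5.4 t 18.4
```

View pics/c5.png

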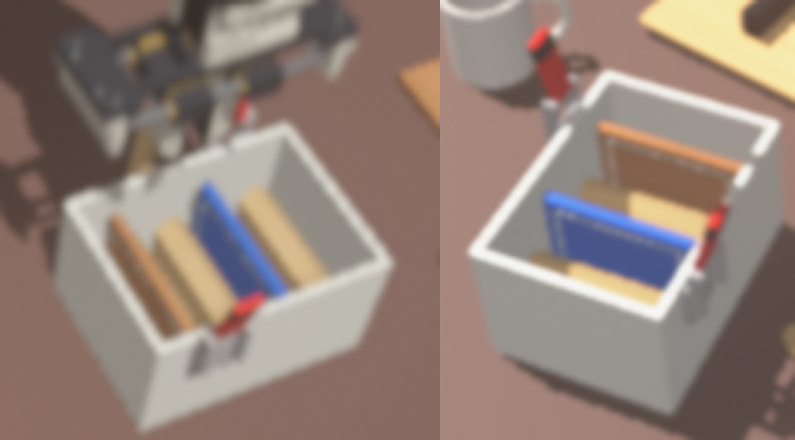

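```bash
python3 - <<'E'
from h import *
print(np.round(manip.read_state()['joint_positions'],2))
go((572,-120,280),1.468)
E
```

```text
[-0.3   0.32 -0.29  1.66  0.1   1.17 -2.06]
at [511.9 228.1 263.5] yaw 0.122 dp [0.0349, 0.7057, -0.0329] dr [0.0, 0.0, -1.714] rows 10.8 t 18.4
```

Call:
play_rows(commands=[{"dp": [0.002, 0.04, -0.02], "dr": [0, 0, -0.1], "grip": 0.3}, {"dp": [0.004, 0.08, -0.03], "dr": [0, 0, -0.2], "grip": 0.3}, {"dp": [0.006, 0.13, -0.03], "dr": [0, 0, -0.3], "grip": 0.3}, {"dp": [0.008, 0.18, -0.03], "dr": [0, 0, -0.4], "grip": 0.3}, {"dp": [0.01, 0.23, -0.03], "dr": [0, 0, -0.5], "grip": 0.3}, {"dp": [0.012, 0.28, -0.03], "dr": [0, 0, -0.6], "grip": 0.3}, {"dp": [0.014, 0.33, -0.03], "dr": [0, 0, -0.7], "grip": 0.3}, {"dp": [0.016, 0.38, -0.03], "dr": [0, 0, -0.8], "grip": 0.3}, {"dp": [0.018, 0.43, -0.03], "dr": [0, 0, -0.9], "grip": 0.3}, {"dp": [0.018, 0.43, -0.03], "dr": [0, 0, -0.9], "grip": 0.3}])

```text
t: 19.25
tcp_pos: [546.9, 9.4, 276.6]
tool_rot: [2.876, 1.261, -0.007]
wrist_force: [-0.1, -0.7, -0.1]
opening: 32.0
finger_force: 0.0
```

```bash
python3 - <<'E'
from h import *
go((572,-100,280),1.468)
E
```

```text
at [546.9   9.4 276.6] yaw 0.826 dp [-0.1271, 0.1851, -0.0063] dr [-0.002, 0.006, -0.817] rows 5.1 t 19.2
```

Call:
play_rows(commands=[{"dp": [-0.02, 0.03, 0], "dr": [0, 0, -0.12], "grip": 0.05}, {"dp": [-0.04, 0.06, 0], "dr": [0, 0, -0.25], "grip": 0.05}, {"dp": [-0.06, 0.09, 0], "dr": [0, 0, -0.38], "grip": 0.05}, {"dp": [-0.08, 0.12, 0], "dr": [0, 0, -0.51], "grip": 0.05}, {"dp": [-0.1, 0.15, 0], "dr": [0, 0, -0.65], "grip": 0.05}, {"dp": [-0.127, 0.185, -0.006], "dr": [0, 0, -0.817], "grip": 0.05}, {"dp": [-0.127, 0.185, -0.006], "dr": [0, 0, -0.817], "grip": 0.05}, {"dp": [-0.127, 0.185, -0.006], "dr": [0, 0, -0.817], "grip": 0.05}, {"dp": [-0.127, 0.185, -0.006], "dr": [0, 0, -0.817], "grip": 0.05}, {"dp": [-0.127, 0.185, -0.006], "dr": [0, 0, -0.817], "grip": 0.05}])

```text
t: 20.08
tcp_pos: [572.0, -91.9, 281.0]
tool_rot: [-2.33, -2.106, 0.001]
wrist_force: [-0.5, 0.6, 0.3]
opening: 43.5
finger_force: 0.0
```

```bash
python3 - <<'E'
from h import *
for _ in range(4): p=shot('wrist')
cv2.imwrite('pics/w6.png',p['pixels'])
r=manip.masks_of(p,'lid');print([(round(a['score'],2),np.round(a['rect']).tolist()) for a in r])
if r: print(fit([(p,r[0]['region'])],(-78,-104,10),(78,104,18),[572,-29,1.468],lambda q:[boxpts(q,(-40,-11,18),(40,11,48))]))
u=proj(p,boxpts((572,-29.3,1.468),(-78,-104,18),(78,104,18))[::2]);print(np.round(u))
print(np.round(proj(p,boxpts((572,-29.3,1.468),(-40,-11,48),(40,11,48))[::2])))
g=cv2.cvtColor(p['pixels'],cv2.COLOR_BGR2GRAY)
go((572,-29,120),1.468)
E
```

```text
[(0.88, [246.0, 72.0, 396.0, 182.0])]
(array([569.923, -25.92 ,   1.462]), np.float64(0.039))
[[385. 183.]
 [250. 183.]
 [392.  74.]
 [243.  74.]]
[[325. 161.]
 [309. 161.]
 [326. 100.]
 [309. 100.]]
at [572.4 -92.6 281.7] yaw 1.471 dp [0.1265, -0.0134, 0.3235] dr [-0.0, 0.0, 0.003] rows 4.2 t 20.3
```

View pics/w6.png

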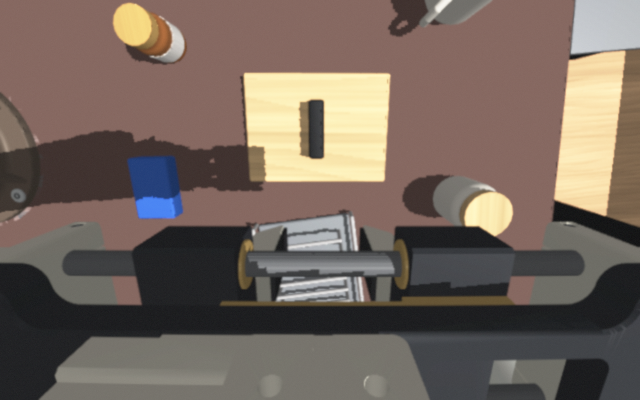

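Call:
play_rows(commands=[{"dp": [0.03, -0.003, 0.03], "dr": [0, 0, 0.005], "grip": 0.05}, {"dp": [0.08, -0.006, 0.08], "dr": [0, 0, 0.005], "grip": 0.05}, {"dp": [0.128, -0.01, 0.15], "dr": [0, 0, 0.005], "grip": 0.05}, {"dp": [0.128, -0.01, 0.22], "dr": [0, 0, 0.005], "grip": 0.05}, {"dp": [0.128, -0.01, 0.29], "dr": [0, 0, 0.005], "grip": 0.05}, {"dp": [0.128, -0.01, 0.34], "dr": [0, 0, 0.005], "grip": 0.05}, {"dp": [0.128, -0.01, 0.38], "dr": [0, 0, 0.005], "grip": 0.05}, {"dp": [0.128, -0.01, 0.4], "dr": [0, 0, 0.005], "grip": 0.05}, {"dp": [0.128, -0.01, 0.4], "dr": [0, 0, 0.005], "grip": 0.05}, {"dp": [0.128, -0.01, 0.4], "dr": [0, 0, 0.005], "grip": 0.05}])

```text
t: 21.17
tcp_pos: [574.2, -28.9, 82.2]
tool_rot: [2.334, 2.102, 0.0]
wrist_force: [0.3, -0.5, 0.7]
opening: 43.5
finger_force: 0.0
```

```bash
python3 - <<'E'
from h import *
for _ in range(2): p=shot('wrist')
g=cv2.cvtColor(p['pixels'],cv2.COLOR_BGR2GRAY)
cv2.imwrite('pics/w7.png',p['pixels'])
for q in ([572,-28,1.466],):print(np.round(proj(p,boxpts(q,(-40,-11,48),(40,11,48))[::2])),np.round(proj(p,boxpts(q,(-78,-104,18),(78,104,18))[::2])))
go((572,-28,22),1.466)
E
```

```text
[[332. 273.]
 [303. 273.]
 [333. 168.]
 [301. 168.]] [[433. 293.]
 [204. 293.]
 [453. 114.]
 [182. 113.]]
at [575.  -29.   83.3] yaw 1.466 dp [0.0013, -0.0066, 0.1226] dr [0.003, -0.0, 0.0] rows 1.5 t 21.3
```

View pics/w7.png

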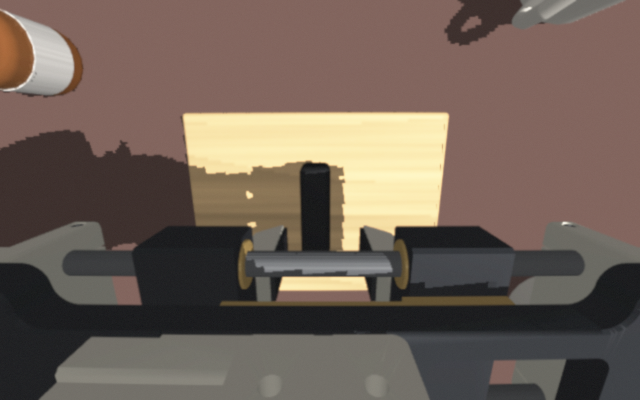

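Call:
play_rows(commands=[{"dp": [0.002, -0.007, 0.03], "dr": [0, 0, 0], "grip": 0.05}, {"dp": [0.002, -0.007, 0.06], "dr": [0, 0, 0], "grip": 0.05}, {"dp": [0.002, -0.007, 0.09], "dr": [0, 0, 0], "grip": 0.05}, {"dp": [0.002, -0.007, 0.11], "dr": [0, 0, 0], "grip": 0.05}, {"dp": [0.002, -0.007, 0.12], "dr": [0, 0, 0], "grip": 0.05}, {"dp": [0.002, -0.007, 0.12], "dr": [0, 0, 0], "grip": 0.05}, {"dp": [0.002, -0.007, 0.12], "dr": [0, 0, 0], "grip": 0.05}, {"dp": [0.002, -0.007, 0.12], "dr": [0, 0, 0], "grip": 0.05}])

```text
t: 21.93
tcp_pos: [571.3, -27.7, 22.7]
tool_rot: [2.334, 2.102, 0.002]
wrist_force: [0.3, -0.5, 0.4]
opening: 43.6
finger_force: 0.0
```

Call:
play_rows(commands=[{"dp": [0, 0, 0], "dr": [0, 0, 0], "grip": 1}, {"dp": [0, 0, 0], "dr": [0, 0, 0], "grip": 1}, {"dp": [0, 0, 0], "dr": [0, 0, 0], "grip": 1}, {"dp": [0, 0, 0], "dr": [0, 0, 0], "grip": 1}, {"dp": [0, 0, 0], "dr": [0, 0, 0], "grip": 1}, {"dp": [0, 0, 0], "dr": [0, 0, 0], "grip": 1}], grip_force=50)

```text
t: 22.43
tcp_pos: [570.2, -27.8, 21.9]
tool_rot: [-2.334, -2.102, 0.001]
wrist_force: [-2.1, 0.0, 5.9]
opening: 21.4
finger_force: 50.0
```

Call:
play_rows(commands=[{"dp": [0, 0, -0.03], "dr": [0, 0, 0], "grip": 1}, {"dp": [0, 0, -0.08], "dr": [0, 0, 0], "grip": 1}, {"dp": [0, 0, -0.14], "dr": [0, 0, 0], "grip": 1}, {"dp": [0, 0, -0.2], "dr": [0, 0, 0], "grip": 1}, {"dp": [0, 0, -0.26], "dr": [0, 0, 0], "grip": 1}, {"dp": [0, 0, -0.32], "dr": [0, 0, 0], "grip": 1}, {"dp": [0, 0, -0.38], "dr": [0, 0, 0.04], "grip": 1}, {"dp": [0, 0, -0.44], "dr": [0, 0, 0.1], "grip": 1}, {"dp": [0, 0, -0.49], "dr": [0, 0, 0.18], "grip": 1}, {"dp": [0, 0, -0.5], "dr": [0, 0, 0.26], "grip": 1}])

```text
t: 23.27
tcp_pos: [572.2, -27.5, 276.0]
tool_rot: [2.537, 1.848, 0.008]
wrist_force: [0.2, 1.2, -3.6]
opening: 21.8
finger_force: 50.0
```

```bash
python3 - <<'E'
from h import *
print(manip.read_state()['opening'])
go((504.8,289.6,272),.121)
E
```

```text
21.800076202046714
at [572.2 -27.5 276. ] yaw 1.259 dp [0.5623, -0.323, 0.0073] dr [0.005, -0.006, 1.449] rows 9.1 t 23.3
```

Call:
play_rows(commands=[{"dp": [0.03, -0.015, 0], "dr": [0, 0, 0.08], "grip": 1}, {"dp": [0.07, -0.04, 0], "dr": [0, 0, 0.18], "grip": 1}, {"dp": [0.11, -0.065, 0], "dr": [0, 0, 0.28], "grip": 1}, {"dp": [0.15, -0.09, 0], "dr": [0, 0, 0.38], "grip": 1}, {"dp": [0.2, -0.12, 0], "dr": [0, 0, 0.48], "grip": 1}, {"dp": [0.25, -0.145, 0], "dr": [0, 0, 0.58], "grip": 1}, {"dp": [0.3, -0.17, 0], "dr": [0, 0, 0.68], "grip": 1}, {"dp": [0.34, -0.195, 0], "dr": [0, 0, 0.78], "grip": 1}, {"dp": [0.38, -0.22, 0], "dr": [0, 0, 0.86], "grip": 1}, {"dp": [0.4, -0.23, 0], "dr": [0, 0, 0.92], "grip": 1}])

```text
t: 24.1
tcp_pos: [519.8, 201.4, 271.1]
tool_rot: [-3.026, -0.837, 0.002]
wrist_force: [-0.5, 0.4, -4.1]
opening: 22.0
finger_force: 50.0
```

```bash
python3 - <<'E'
from h import *
go((504.8,289.6,272),.121)
E
```

```text
at [519.8 201.4 271.1] yaw 0.54 dp [0.0649, -0.1668, -0.0015] dr [-0.002, 0.001, 0.533] rows 3.4 t 24.1
```

Call:
play_rows(commands=[{"dp": [0.015, -0.04, 0], "dr": [0, 0, 0.1], "grip": 1}, {"dp": [0.03, -0.08, 0], "dr": [0, 0, 0.22], "grip": 1}, {"dp": [0.045, -0.12, 0], "dr": [0, 0, 0.34], "grip": 1}, {"dp": [0.06, -0.15, 0], "dr": [0, 0, 0.45], "grip": 1}, {"dp": [0.065, -0.167, 0], "dr": [0, 0, 0.533], "grip": 1}, {"dp": [0.065, -0.167, 0], "dr": [0, 0, 0.533], "grip": 1}, {"dp": [0.065, -0.167, 0], "dr": [0, 0, 0.533], "grip": 1}, {"dp": [0.065, -0.167, 0], "dr": [0, 0, 0.533], "grip": 1}, {"dp": [0.065, -0.167, 0], "dr": [0, 0, 0.533], "grip": 1}, {"dp": [0.065, -0.167, 0], "dr": [0, 0, 0.533], "grip": 1}])

```text
t: 24.93
tcp_pos: [507.1, 284.9, 271.7]
tool_rot: [3.135, 0.189, 0.0]
wrist_force: [0.8, 1.1, -4.1]
opening: 21.3
finger_force: 50.0
```

```bash
python3 - <<'E'
from h import *
for _ in range(3): ps=shot('scene')
pd=shot('side')
s=manip.read_state();z=s['tcp_pos'][2]-21.9
for q in (ps,pd):
    r=manip.masks_of(q,'lid');print([(round(a['score'],2),np.round(a['rect']).tolist()) for a in r])
    for a in r[:1]:
        print('lid fit',fit([(q,a['region'])],(-78,-104,z+10),(78,104,z+18),[*s['tcp_pos'][:2],.12]))
for i,l in enumerate(('scene','side')):pass
a=cv2.resize(ps['pixels'][90:240,330:470],(420,450));b=cv2.resize(pd['pixels'][150:320,200:330],(344,450))
cv2.imwrite('pics/c8.png',np.hstack([a,b]))
go((504.8,289.6,140),.121)
E
```

```text
[(0.85, [355.0, 140.0, 444.0, 191.0]), (0.3, [384.0, 181.0, 406.0, 196.0])]
lid fit (array([5.07886e+02, 2.83368e+02, 1.17000e-01]), np.float64(0.438))
[(0.73, [203.0, 176.0, 300.0, 240.0])]
lid fit (array([5.08929e+02, 2.81653e+02, 1.14000e-01]), np.float64(0.392))
at [506.8 285.9 271.8] yaw 0.121 dp [-0.0031, -0.0079, 0.2635] dr [0.0, -0.0, -0.0] rows 3.2 t 25.2
```

View pics/c8.png

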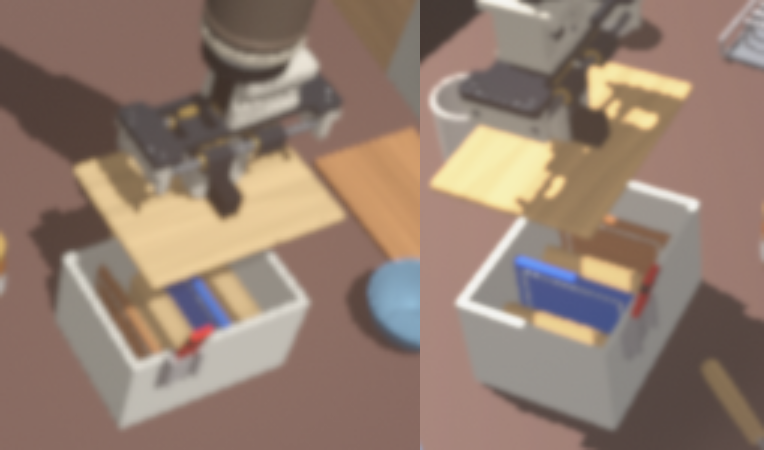

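Call:
play_rows(commands=[{"dp": [-0.003, -0.008, 0.04], "dr": [0, 0, 0], "grip": 1}, {"dp": [-0.003, -0.008, 0.09], "dr": [0, 0, 0], "grip": 1}, {"dp": [-0.003, -0.008, 0.14], "dr": [0, 0, 0], "grip": 1}, {"dp": [-0.003, -0.008, 0.18], "dr": [0, 0, 0], "grip": 1}, {"dp": [-0.003, -0.008, 0.21], "dr": [0, 0, 0], "grip": 1}, {"dp": [-0.003, -0.008, 0.23], "dr": [0, 0, 0], "grip": 1}, {"dp": [-0.003, -0.008, 0.24], "dr": [0, 0, 0], "grip": 1}, {"dp": [-0.003, -0.008, 0.24], "dr": [0, 0, 0], "grip": 1}, {"dp": [-0.003, -0.008, 0.24], "dr": [0, 0, 0], "grip": 1}])

```text
t: 25.98
tcp_pos: [505.1, 290.2, 152.4]
tool_rot: [-3.135, -0.19, -0.001]
wrist_force: [0.3, -0.2, -3.6]
opening: 21.9
finger_force: 50.0
```

```bash
python3 - <<'E'
from h import *
ps=shot('scene');pd=shot('side')
s=manip.read_state();z=s['tcp_pos'][2]-21.9
ims=[]
for q,(x0,y0,x1,y1) in ((ps,(335,110,450,240)),(pd,(195,165,315,325))):
    S=5 if q is ps else 4;S=4
    im=cv2.resize(q['pixels'],None,fx=S,fy=S,interpolation=cv2.INTER_CUBIC)
    for K,zz,col in (((504.8,289.6,.121),118,(0,255,0)),((*s['tcp_pos'][:2],.121),z+18,(0,0,255))):
        u=proj(q,boxpts(K,(-78,-104,zz),(78,104,zz))[::2])
        cv2.polylines(im,[np.round((u[[0,1,3,2]]+.5)*S).astype(int)],True,col,1)
    ims.append(im[y0*S:y1*S,x0*S:x1*S][:520])
h=min(i.shape[0] for i in ims)
o=np.hstack([i[:h] for i in ims]);print(o.shape);f=min(800/o.shape[1],600/o.shape[0]);cv2.imwrite('pics/c9.png',cv2.resize(o,None,fx=f,fy=f,interpolation=cv2.INTER_AREA))
go((504.8,289.6,130),.121)
E
```

```text
(520, 940, 3)
at [505.4 290.3 152.9] yaw 0.121 dp [-0.0014, 0.0014, 0.0457] dr [-0.001, -0.002, -0.0] rows 0.5 t 26.1
```

View pics/c9.png

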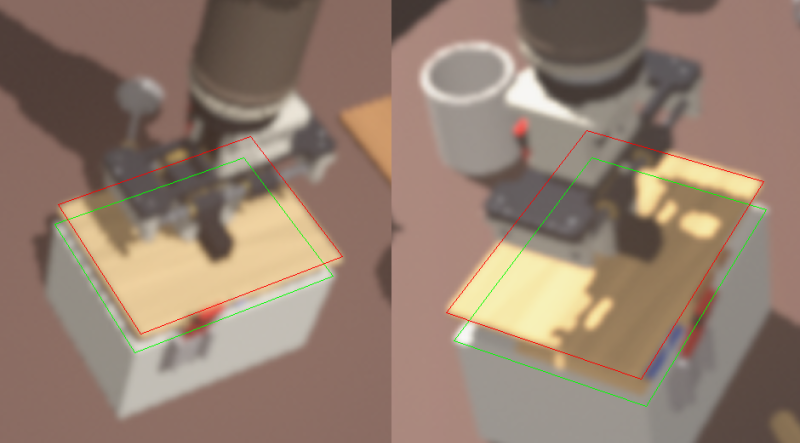

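Call:
play_rows(commands=[{"dp": [-0.001, 0.001, 0.008], "dr": [0, 0, 0], "grip": 1}, {"dp": [-0.001, 0.001, 0.016], "dr": [0, 0, 0], "grip": 1}, {"dp": [-0.001, 0.001, 0.024], "dr": [0, 0, 0], "grip": 1}, {"dp": [-0.001, 0.001, 0.03], "dr": [0, 0, 0], "grip": 1}, {"dp": [-0.001, 0.001, 0.03], "dr": [0, 0, 0], "grip": 1}])

```text
t: 26.5
tcp_pos: [503.9, 288.9, 135.8]
tool_rot: [3.135, 0.19, -0.002]
wrist_force: [-0.3, 0.1, -4.4]
opening: 21.8
finger_force: 50.0
```

Call:
play_rows(commands=[{"dp": [0, 0, 0.004], "dr": [0, 0, 0], "grip": 1}, {"dp": [0, 0, 0.008], "dr": [0, 0, 0], "grip": 1}, {"dp": [0, 0, 0.012], "dr": [0, 0, 0], "grip": 1}, {"dp": [0, 0, 0.014], "dr": [0, 0, 0], "grip": 1}, {"dp": [0, 0, 0.014], "dr": [0, 0, 0], "grip": 1}])

```text
t: 26.92
tcp_pos: [504.3, 289.3, 130.0]
tool_rot: [3.136, 0.19, 0.0]
wrist_force: [-1.7, -0.6, -1.2]
opening: 21.3
finger_force: 50.0
```

Call:
play_rows(commands=[{"dp": [0, 0, 0], "dr": [0, 0, 0], "grip": 0}, {"dp": [0, 0, 0], "dr": [0, 0, 0], "grip": 0}, {"dp": [0, 0, 0], "dr": [0, 0, 0], "grip": 0}, {"dp": [0, 0, 0], "dr": [0, 0, 0], "grip": 0}, {"dp": [0, 0, -0.04], "dr": [0, 0, 0], "grip": 0}, {"dp": [0, 0, -0.1], "dr": [0, 0, 0], "grip": 0}, {"dp": [0, 0, -0.16], "dr": [0, 0, 0], "grip": 0}, {"dp": [0, 0, -0.21], "dr": [0, 0, 0], "grip": 0}, {"dp": [0, 0, -0.24], "dr": [0, 0, 0], "grip": 0}, {"dp": [0, 0, -0.24], "dr": [0, 0, 0], "grip": 1}])

```text
t: 27.75
tcp_pos: [505.9, 290.6, 253.8]
tool_rot: [-3.133, -0.189, -0.009]
wrist_force: [0.7, 0.9, 0.8]
opening: 42.5
finger_force: 0.0
```

```bash
python3 - <<'E'
from h import *
ps=shot('scene');pd=shot('side')
ims=[]
for q,(x0,y0,x1,y1) in ((ps,(335,110,450,240)),(pd,(195,165,315,325))):
    S=4
    im=cv2.resize(q['pixels'],None,fx=S,fy=S,interpolation=cv2.INTER_CUBIC)
    u=proj(q,boxpts((504.8,289.6,.121),(-78,-104,126),(78,104,126))[::2])
    cv2.polylines(im,[np.round((u[[0,1,3,2]]+.5)*S).astype(int)],True,(0,0,255),1)
    ims.append(im[y0*S:y1*S,x0*S:x1*S][:520])
o=np.hstack(ims);f=800/o.shape[1];cv2.imwrite('pics/c10.png',cv2.resize(o,None,fx=f,fy=f,interpolation=cv2.INTER_AREA))
K=np.array([504.8,289.6]);a=.121;Rm=np.array([[np.cos(a),-np.sin(a)],[np.sin(a),np.cos(a)]])
for b in [(-88,55),(88,-55),(-165,55),(165,-55)]: print(b,np.round(K+Rm@b,1))
go((*(K+Rm@(165,-55)),250),.121)
go((*(K+Rm@(-165,55)),250),.121)
E
```

```text
(-88, 55) [410.8 333.6]
(88, -55) [598.8 245.6]
(-165, 55) [334.4 324.3]
(165, -55) [675.2 254.9]
at [504.5 289.4 250. ] yaw 0.121 dp [0.3306, 0.1096, 0.0004] dr [-0.0, -0.001, -0.0] rows 4.2 t 27.9
at [504.5 289.4 250. ] yaw 0.121 dp [-0.3294, -0.1103, -0.0003] dr [-0.0, -0.001, -0.0] rows 4.2 t 27.9
```

View pics/c10.png

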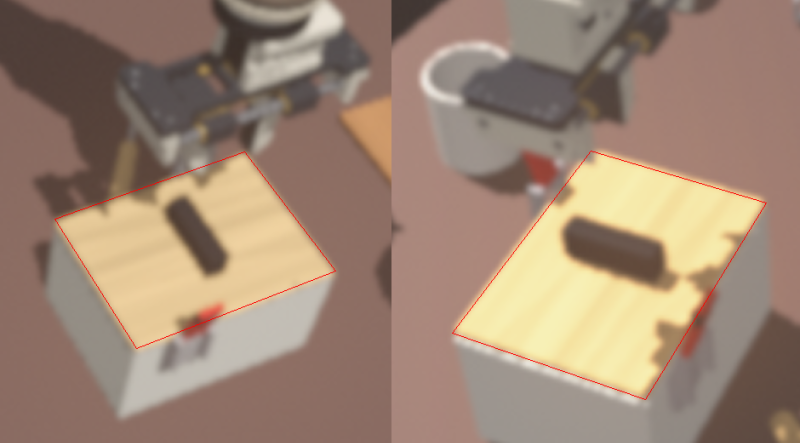

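Call:
play_rows(commands=[{"dp": [0.06, 0.02, 0], "dr": [0, 0, 0], "grip": 1}, {"dp": [0.14, 0.046, 0], "dr": [0, 0, 0], "grip": 1}, {"dp": [0.22, 0.073, 0], "dr": [0, 0, 0], "grip": 1}, {"dp": [0.29, 0.096, 0], "dr": [0, 0, 0], "grip": 1}, {"dp": [0.33, 0.11, 0.01], "dr": [0, 0, 0], "grip": 1}, {"dp": [0.33, 0.11, 0.06], "dr": [0, 0, 0], "grip": 1}, {"dp": [0.33, 0.11, 0.12], "dr": [0, 0, 0], "grip": 1}, {"dp": [0.33, 0.11, 0.17], "dr": [0, 0, 0], "grip": 1}, {"dp": [0.33, 0.11, 0.18], "dr": [0, 0, 0], "grip": 1}, {"dp": [0.33, 0.11, 0.18], "dr": [0, 0, 0], "grip": 1}])

```text
t: 28.68
tcp_pos: [672.9, 253.7, 156.2]
tool_rot: [3.134, 0.19, -0.009]
wrist_force: [0.2, 0.4, -0.4]
opening: 0.6
finger_force: 0.0
```

Call:
play_rows(commands=[{"dp": [-0.02, 0, 0], "dr": [0, 0, 0], "grip": 1}, {"dp": [-0.05, 0, 0], "dr": [0, 0, 0], "grip": 1}, {"dp": [-0.08, 0, 0], "dr": [0, 0, 0], "grip": 1}, {"dp": [-0.11, 0, 0], "dr": [0, 0, 0], "grip": 1}, {"dp": [-0.14, 0, 0], "dr": [0, 0, 0], "grip": 1}, {"dp": [-0.165, 0, 0], "dr": [0, 0, 0], "grip": 1}, {"dp": [-0.185, 0, 0], "dr": [0, 0, 0], "grip": 1}, {"dp": [-0.2, 0, 0], "dr": [0, 0, 0], "grip": 1}, {"dp": [-0.2, 0, 0], "dr": [0, 0, 0], "grip": 1}])

```text
t: 29.43
tcp_pos: [575.1, 243.1, 161.5]
tool_rot: [-3.135, -0.191, -0.003]
wrist_force: [-0.4, -0.7, 0.2]
opening: 0.2
finger_force: 0.3
```

```bash
python3 - <<'E'
from h import *
K=np.array([504.8,289.6]);a=.121;Rm=np.array([[np.cos(a),-np.sin(a)],[np.sin(a),np.cos(a)]])
s=manip.read_state();print('box frame',np.round(Rm.T@(np.array(s['tcp_pos'][:2])-K),1),s['tcp_pos'][2],s['opening'],np.round(s['wrist_force'],1))
pd=shot('side');cv2.imwrite('pics/c11.png',cv2.resize(pd['pixels'][165:325,195:315],(600,600*160//120)[::1] if 0 else (450,600),interpolation=cv2.INTER_CUBIC))
E
```

```text
box frame [ 64.1 -54.7] 161.52189275409006 0.23636465603051438 [-0.4 -0.7  0.2]
```

View pics/c11.png

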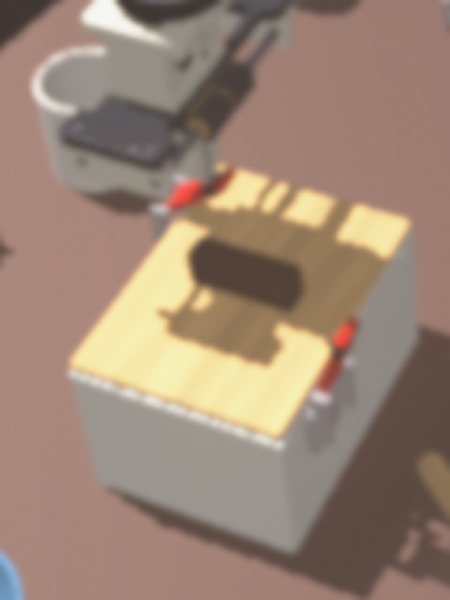

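Call:
play_rows(commands=[{"dp": [-0.006, 0, 0.01], "dr": [0, 0, 0], "grip": 1}, {"dp": [-0.012, 0, 0.02], "dr": [0, 0, 0], "grip": 1}, {"dp": [-0.018, 0, 0.03], "dr": [0, 0, 0], "grip": 1}, {"dp": [-0.024, 0, 0.04], "dr": [0, 0, 0], "grip": 1}, {"dp": [-0.03, 0, 0.048], "dr": [0, 0, 0], "grip": 1}, {"dp": [-0.03, 0, 0.053], "dr": [0, 0, 0], "grip": 1}, {"dp": [-0.03, 0, 0.053], "dr": [0, 0, 0], "grip": 1}, {"dp": [-0.03, 0, 0.053], "dr": [0, 0, 0], "grip": 1}])

```text
t: 30.15
tcp_pos: [560.8, 240.6, 134.9]
tool_rot: [3.136, 0.189, 0.002]
wrist_force: [-4.8, -3.4, 18.8]
opening: 0.4
finger_force: 9.7
```

Call:
play_rows(commands=[{"dp": [0, 0, 0.002], "dr": [0, 0, 0], "grip": 1}, {"dp": [0, 0, 0.004], "dr": [0, 0, 0], "grip": 1}, {"dp": [0, 0, 0.004], "dr": [0, 0, 0], "grip": 1}])

```text
t: 30.4
tcp_pos: [560.9, 240.7, 134.5]
tool_rot: [-3.136, -0.189, -0.003]
wrist_force: [-9.6, -5.8, 33.9]
opening: 0.2
finger_force: 16.8
```

Call:
play_rows(commands=[{"dp": [0, 0, -0.05], "dr": [0, 0, 0], "grip": 1}, {"dp": [0, 0, -0.12], "dr": [0, 0, 0], "grip": 1}, {"dp": [0, 0, -0.19], "dr": [0, 0, 0], "grip": 1}, {"dp": [-0.05, -0.026, -0.23], "dr": [0, 0, 0], "grip": 1}, {"dp": [-0.12, -0.063, -0.23], "dr": [0, 0, 0], "grip": 1}, {"dp": [-0.19, -0.099, -0.23], "dr": [0, 0, 0], "grip": 1}, {"dp": [-0.26, -0.135, -0.23], "dr": [0, 0, 0], "grip": 1}, {"dp": [-0.33, -0.172, -0.23], "dr": [0, 0, 0], "grip": 1}, {"dp": [-0.4, -0.208, -0.23], "dr": [0, 0, 0], "grip": 1}, {"dp": [-0.43, -0.224, -0.23], "dr": [0, 0, 0], "grip": 1}])

```text
t: 31.23
tcp_pos: [328.2, 327.3, 245.8]
tool_rot: [3.135, 0.198, -0.003]
wrist_force: [-0.2, 0.7, 0.4]
opening: 0.4
finger_force: 0.0
```

```bash
python3 - <<'E'
from h import *
pd=shot('side');shot('scene','s12')
r=manip.masks_of(pd,'lid');print([round(a['score'],2) for a in r])
go((334.4,324.3,160),.121)
E
```

```text
[0.8]
at [332.2 326.2 246. ] yaw 0.124 dp [0.004, 0.0043, 0.172] dr [0.001, 0.0, 0.004] rows 2.1 t 31.4
```

Call:
play_rows(commands=[{"dp": [0.004, 0.004, 0.05], "dr": [0, 0, 0], "grip": 1}, {"dp": [0.004, 0.004, 0.11], "dr": [0, 0, 0], "grip": 1}, {"dp": [0.004, 0.004, 0.16], "dr": [0, 0, 0], "grip": 1}, {"dp": [0.004, 0.004, 0.172], "dr": [0, 0, 0], "grip": 1}, {"dp": [0.004, 0.004, 0.172], "dr": [0, 0, 0], "grip": 1}, {"dp": [0.004, 0.004, 0.172], "dr": [0, 0, 0], "grip": 1}])

```text
t: 31.88
tcp_pos: [336.6, 324.1, 160.6]
tool_rot: [3.136, 0.188, -0.0]
wrist_force: [0.1, -0.1, 0.2]
opening: 0.2
finger_force: 0.0
```

Call:
play_rows(commands=[{"dp": [0.02, 0, 0], "dr": [0, 0, 0], "grip": 1}, {"dp": [0.05, 0, 0], "dr": [0, 0, 0], "grip": 1}, {"dp": [0.08, 0, 0], "dr": [0, 0, 0], "grip": 1}, {"dp": [0.11, 0, 0], "dr": [0, 0, 0], "grip": 1}, {"dp": [0.14, 0, 0], "dr": [0, 0, 0], "grip": 1}, {"dp": [0.165, 0, 0], "dr": [0, 0, 0], "grip": 1}, {"dp": [0.185, 0, 0], "dr": [0, 0, 0], "grip": 1}, {"dp": [0.202, 0, 0], "dr": [0, 0, 0], "grip": 1}, {"dp": [0.202, 0, 0], "dr": [0, 0, 0], "grip": 1}])

```text
t: 32.63
tcp_pos: [438.4, 336.6, 160.7]
tool_rot: [-3.135, -0.187, -0.003]
wrist_force: [0.1, -1.0, 0.5]
opening: 0.3
finger_force: 0.1
```

```bash
python3 - <<'E'
from h import *
K=np.array([504.8,289.6]);a=.121;Rm=np.array([[np.cos(a),-np.sin(a)],[np.sin(a),np.cos(a)]])
s=manip.read_state();print('box frame',np.round(Rm.T@(np.array(s['tcp_pos'][:2])-K),1),s['tcp_pos'][2],s['opening'],np.round(s['wrist_force'],1))
E
```

```text
box frame [-60.3  54.7] 160.6547687860574 0.2791394928866528 [ 0.1 -1.   0.5]
```

Call:
play_rows(commands=[{"dp": [0.005, 0, 0.01], "dr": [0, 0, 0], "grip": 1}, {"dp": [0.01, 0, 0.02], "dr": [0, 0, 0], "grip": 1}, {"dp": [0.015, 0, 0.03], "dr": [0, 0, 0], "grip": 1}, {"dp": [0.02, 0, 0.04], "dr": [0, 0, 0], "grip": 1}, {"dp": [0.022, 0, 0.047], "dr": [0, 0, 0], "grip": 1}, {"dp": [0.022, 0, 0.052], "dr": [0, 0, 0], "grip": 1}, {"dp": [0.022, 0, 0.052], "dr": [0, 0, 0], "grip": 1}, {"dp": [0.022, 0, 0.053], "dr": [0, 0, 0], "grip": 1}])

```text
t: 33.3
tcp_pos: [447.0, 337.7, 134.8]
tool_rot: [3.136, 0.19, 0.001]
wrist_force: [-4.1, -4.5, 20.7]
opening: 0.0
finger_force: 10.4
```

Pressed down. Lift clear and move away, then check.

Call:
play_rows(commands=[{"dp": [0, 0, -0.05], "dr": [0, 0, 0], "grip": 1}, {"dp": [0, 0, -0.12], "dr": [0, 0, 0], "grip": 1}, {"dp": [0, 0, -0.2], "dr": [0, 0, 0], "grip": 1}, {"dp": [0, 0.03, -0.27], "dr": [0, 0, 0], "grip": 1}, {"dp": [0, 0.1, -0.3], "dr": [0, 0, 0], "grip": 1}, {"dp": [0, 0.18, -0.3], "dr": [0, 0, 0], "grip": 1}, {"dp": [0, 0.26, -0.3], "dr": [0, 0, 0], "grip": 1}, {"dp": [0, 0.34, -0.3], "dr": [0, 0, 0], "grip": 1}, {"dp": [0, 0.42, -0.3], "dr": [0, 0, 0], "grip": 1}, {"dp": [0, 0.5, -0.3], "dr": [0, 0, 0], "grip": 1}])

```text
t: 34.13
tcp_pos: [476.8, 87.6, 283.6]
tool_rot: [3.136, 0.19, 0.0]
wrist_force: [0.7, 0.4, 0.3]
opening: 0.2
finger_force: 0.0
```

```bash
python3 - <<'E'
from h import *
ps=shot('scene');pd=shot('side')
ims=[]
K=(504.8,289.6,.121)
for q,(x0,y0,x1,y1) in ((ps,(335,110,450,240)),(pd,(195,165,315,325))):
    S=4
    im=cv2.resize(q['pixels'],None,fx=S,fy=S,interpolation=cv2.INTER_CUBIC)
    for lo,hi in (((-88,43,135),(-28,67,135)),((28,-67,135),(88,-43,135)),((-78,-104,126),(78,104,126))):
        u=proj(q,boxpts(K,lo,hi)[::2]);cv2.polylines(im,[np.round((u[[0,1,3,2]]+.5)*S).astype(int)],True,(0,255,0),1)
    ims.append(im[y0*S:y1*S,x0*S:x1*S][:520])
o=np.hstack(ims);f=800/o.shape[1];cv2.imwrite('pics/c13.png',cv2.resize(o,None,fx=f,fy=f,interpolation=cv2.INTER_AREA))
print(np.round(manip.read_state()['wrist_force'],1))
E
```

```text
[ 0.3  0.1 -0.3]
```

View pics/c13.png

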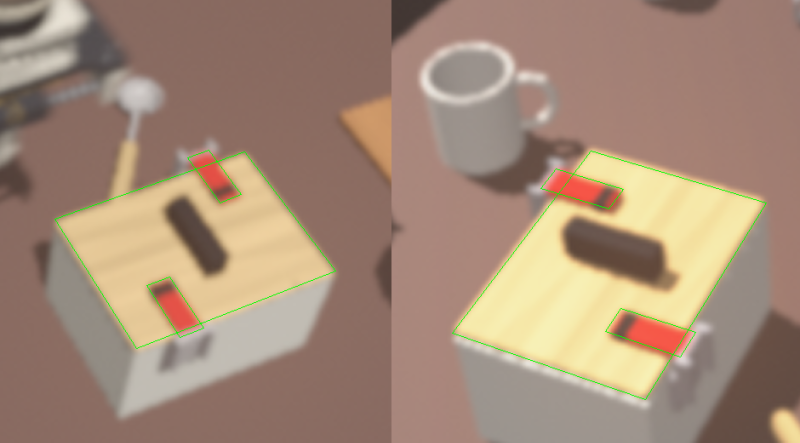

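```bash
python3 -c "
from bench import manip
print(manip.job_done())"
```

```text
the job is handed in; nothing more can be done
None
```

Job handed in: the blue and brown boards, the only two in the drainer, stand in their own slots, and in the last camera pictures the lid is seated and both clamps lie flat on it; the judge's verdict was not returned.

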